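Load, scan and lock the flange shuttle

TASK

Lay every flange blank on the bench into the cavity of its own shape on the shuttle, right down and let go, then take the scanner from its stand and read each blank's label in turn, from the push-handle end towards the clamp knob, holding the beam still on each label for a good two seconds. When all are read, loosen the clamp knob fully, push the shuttle gently home against the yellow stop, screw the knob down tight again, and have the scanner back upright in its stand. Do not drop the scanner or disturb the pipe tee or the spray can.

Things in the scene. Friction and masses are not known exactly. Their poses are not given: they have to be found in the camera images.
- oblong_blank: an oblong steel flange blank, 88 long (its x) by 56 wide (its y), 20 mm thick, 0.4 to 0.8 kg, lying flat label up on the bench near the robot at any yaw; two or three of the three kinds are there. Origin: centre of its underside, z up. Any half turn of it fits its cavity.
- oblong_label (a point): centre of the paper code label (36 by 26 mm, printed with bars) on top of the oblong blank, 20 mm above its origin; axes as the blank.
- oblong_cavity (a point): centre of the mouth of the oblong cavity, 92 mm along x by 60 along y and 6 mm deep, nearest the push handle, 110 mm towards -y from the middle cavity; axes as the plate: x across it, y along it, z up. It moves with the shuttle. A seated blank has its underside 6 mm below this point and stands 14 mm proud.
- square_blank: a square steel flange blank, 62 by 62 (sides along its x and y), 20 mm thick, 0.4 to 0.8 kg, lying flat label up on the bench near the robot at any yaw; two or three of the three kinds are there. Origin: centre of its underside, z up. Any half turn of it fits its cavity, and so does any quarter turn.
- square_label (a point): centre of the paper code label (36 by 26 mm, printed with bars) on top of the square blank, 20 mm above its origin; axes as the blank.
- square_cavity (a point): centre of the mouth of the square cavity, 66 by 66 mm and 6 mm deep, in the middle of the plate; axes as the plate: x across it, y along it, z up. It moves with the shuttle. A seated blank has its underside 6 mm below this point and stands 14 mm proud.
- round_blank: a round steel flange blank, 64 in diameter, 20 mm thick, 0.4 to 0.8 kg, lying flat label up on the bench near the robot at any yaw; two or three of the three kinds are there. Origin: centre of its underside, z up. Any half turn of it fits its cavity, and so does any other turn.
- round_label (a point): centre of the paper code label (36 by 26 mm, printed with bars) on top of the round blank, 20 mm above its origin; axes as the blank.
- round_cavity (a point): centre of the mouth of the round cavity, 68 mm in diameter and 6 mm deep, nearest the clamp knob, 110 mm towards +y from the middle cavity; axes as the plate: x across it, y along it, z up. It moves with the shuttle. A seated blank has its underside 6 mm below this point and stands 14 mm proud.
- shuttle (a joint): slide position (m) of the shuttle, an aluminium nest plate (120 mm wide, 470 long, top 48 over the bench) with dark-floored cavities, on a blue bed (150 by 640) fixed across the bench ahead of the robot, its +y about to the robot's left: 0 loading end, 0.110 home at the yellow stop at the +y end. It slides along +y with 3 to 5 N when the clamp is loose; a tight clamp holds it fast.
- handle (a point): middle of the red push handle across the -y end of the shuttle: a round bar 14 mm thick, along the plate's x, 104 long, on two posts at 45 mm either side of this point; 42 mm above the plate (90 above the bench). Axes as the plate.
- clamp (a joint): angle (rad) of the shuttle's clamp knob: 0 fully loose, 1.5 screwed right down; clockwise seen from above tightens and raises it. It bites from 0.9 upwards and holds fast from about 1.0. Turning takes about 0.15 to 0.25 N m and it stays where it is left.
- clamp_grip (a point): where to grip the clamp knob, on its axis at the +y end of the shuttle, 37 mm above the plate (85 above the bench). The knob has an upright bar 57 long, 14 thick and 32 tall (top 7 mm above this point) that lies along this point's x axis and turns with it.
- scanner: a pistol-grip code scanner of 0.28 kg, always on. Black handle 30 (x) by 26 (y) mm, upright, 118 tall to the head; yellow head 100 long, 48 wide (y, flat sides) and 42 tall, nose sloping 35 degrees down towards its +x. Origin: centre of the foot of the handle, z up the handle. It starts upright in its stand.
- head (a point): centre of the scanner's head, 12 mm ahead of the handle's axis and 135 above its foot; x points along the head towards the nose, y across it (the 48 mm width). A good place to grip, from above.
- window (a point): centre of the scanner's red reading window on the nose, 54.6 mm ahead of and 105.2 above the foot of the handle; its x axis is the reading beam, 35 degrees below the scanner's own +x. It reads a label 60 to 160 mm away along the beam, with the beam on the label (within 12 mm of its centre), at up to 60 degrees from square-on, when kept on it for a second and a half without straying off the label.
- stand: the scanner's black stand, fixed: a foot disc of 116 mm across and 12 thick with a square cup on it, 38 by 34 mm inside, walls 5 mm, 55 deep, rim 67 mm above the bench. Origin: centre of its underside; axes as the parked scanner, whose foot then stands 12 mm above this point.
- tee: bystander: a stainless pipe tee standing on end, 110 tall, 68 wide. Origin: centre of its underside.
- spray_can: bystander: a red spray can, 165 tall, 58 across. Origin: centre of its underside.
There are look-alikes about, which are no part of the job. What is shaped like the round_blank but brown is not meant.

How it is judged:
By the outcome, as a careful person would: the job done as asked, in the order asked, and still so for the second after the job is handed in, with the robot touching nothing.
Of oblong_blank, square_blank, round_blank only 2 to 3 are there at a start; the rules pass over those that are not, and their reading is None.
At some moment in a run one of oblong_blank, square_blank, round_blank may be knocked a few centimetres aside while the robot is not near it.
It also fails if it takes over 210 s, if anything falls off the work surface, if the arm or the gripper's body presses on something with over 40 N, if the wrist force passes 120 N, or if a joint passes its speed limit or range.

ROBOT

A 7-joint arm with a two-finger parallel gripper is mounted at the origin on the work surface. World frame = base frame: x ahead of the robot, y to its left, z up, the work surface at z = 0. Lengths are in m, angles in rad, forces in N, time in s.
With the tool pointing down it reaches from about 0.4 to 0.925 m from the base axis. Payload 4.1 kg.
Tool frame: the origin (TCP) lies midway between the tips of the shut fingers; the grasp point (between the pads) lies 19 mm behind it; z points along the fingers, y is the line along which they close (so a half turn about z gives the same grasp; the last joint's range is limited). The gripper opens to 85 mm and grips with 20 to 120 N. Pads are 22 mm wide; open, the fingers measure 114 mm over their backs; the gripper's body (76 mm by 85 mm) begins 54 mm behind the grasp point. The pads swing forward as they close: fully open they stand 13 mm farther back than shut.
Start: joints at [1.047, 0.398, 0.045, 1.537, -0.019, 1.207, -0.051], TCP at [0.268, -0.592, 0.231] pointing down, gripper open.
Joint ranges: [-2.82, 2.82], [-0.49, 2.23], [-1.37, 1.46], [0, 2.46], [-1.36, 4.5], [0.23, 2], [-2.94, 2.94]. Speed limits (rad/s): [2.57, 2.57, 3.14, 3.14, 3.14, 3.14, 3.14].

INTERFACE

Orientations are given as a unit quaternion [x, y, z, w].
In Python, from plant import get_state, get_image, close_job gives the robot as it stands. The module is installed in compiled form; this text tells all that it offers.
- The arm moves only by the tool play_rows, never from a script. Its argument "targets" is a list of rows, each a list of 3 entries, a list of its own where there are three numbers: the turn, a rotation vector about the tool's x, y, z in units of 0.12 rad (1.0 is 0.12 rad), then the shift along the tool's x, y, z in units of 0.3 m (1.0 is 0.3 m), then the closure, from 0 (fully open) to 1 (shut). In form: [[[wx, wy, wz], [dx, dy, dz], claw], ...]. A call has exactly 8 rows; each row shifts and turns the commanded pose from where the row before left it, along the tool's axes as they then stand; what a row does not reach is not made up. A row lasts 1/12 s, in which the tool goes at most 41.7 mm and 7.16 degrees, less where a joint would pass 70% of its speed; a pose out of reach is approached as far as the arm can. A call with a number of a shift or a turn outside -1 to 1 is refused whole. A call with a gripper value outside its range is refused whole. The fingers move at their own pace and stop on an object; the grip force is fixed at half the most. Time passes only in rows, so rows that do not move let the fingers close, or fill a call up. It gives the time, the measured TCP pose, the force, the opening and the grip force at its end, in the units of the state.
- get_state(): the state, without advancing time (a new reading comes with each control period).
- get_image(name): name is "scene" or "top" or "wrist"; returns a dict with "color" (480x640x3 uint8, red, green, blue), "fx", "fy", "cx", "cy" (pixels), "R" (3x3) and "t" (3): a world point X has camera coordinates R X + t; the wrist camera has in their place "hand_eye" (4x4, takes a point from camera to tool coordinates, whose origin is the TCP and whose axes are the flange's). Camera axes: x right, y down, z forward; pixel columns grow to the right and rows downward; lengths in m; the calibration is good to about 2 mm. A picture is of the moment at which its call begins: read the wrist's pose just before it. There is no depth.
- close_job(): hands the job in; it is judged then, once.
The state is a dict: "clock": time; "joints": joint angles; "dq": joint speeds; "effort": joint torques, N m; "eef_pos": TCP position; "tcp_rot": TCP orientation; "wrist_force": force on the tool from outside, world axes, zero at the start; "wrist_torque": the same for the moment, N m; "finger_gap": finger opening in m; "gripper_force": force on a finger pad.
Only numpy, scipy, OpenCV 4.12 (cv2) and the standard library are available. Lean on these libraries where they do the work, as an engineer would, in place of code of your own. Each camera call takes 0.05 s, during which the arm holds its last target. There are 200 camera calls.

## Working session

There is one attempt and no reset: what is moved stays moved. The work goes in short steps, Python scripts to look and compute and a tool call to move; the robot and the scene stay as the last step left them, time stands still between calls to the robot, and variables do not carry over. Pictures are saved under pics/ and viewed, at most 14 in all, crops included, and the job is handed in when it is done.

Besides the shell and the picture viewer there is one more tool, called after "Call:" as name([rows], argument=value, ...), one row to a line, values as JSON. play_rows: Moves the arm, as the interface text tells. Its arguments: {"type":"object","properties":{"targets":{"type":"array"}},"required":["targets"]}

```bash
mkdir -p pics; ls
cat > h.py <<'E'
import numpy as np, cv2
from plant import get_state, get_image, close_job
from scipy.spatial.transform import Rotation as Ro
def snap(n,f):
    s=get_state(); im=get_image(n); cv2.imwrite(f'pics/{f}.png',im['color'][:,:,::-1]); 
    if n=='wrist':
        H=np.array(im['hand_eye']);T=np.eye(4);T[:3,:3]=Ro.from_quat(s['tcp_rot']).as_matrix();T[:3,3]=s['eef_pos']
        W=np.linalg.inv(T@H); im['R']=W[:3,:3];im['t']=W[:3,3]
    im['R']=np.array(im['R']);im['t']=np.array(im['t']); np.save(f'pics/{f}.npy',im,allow_pickle=True); return im
def load(f): return np.load(f'pics/{f}.npy',allow_pickle=True).item()
def ray(im,uv):
    d=np.array([(uv[0]-im['cx'])/im['fx'],(uv[1]-im['cy'])/im['fy'],1.]);R=im['R']
    return -R.T@im['t'], R.T@d
def onz(im,uv,z):
    c,d=ray(im,uv); return c+d*(z-c[2])/d[2]
def tri(a,ua,b,ub):
    c,d=ray(a,ua);e,f=ray(b,ub); k=np.linalg.lstsq(np.c_[d,-f],e-c,rcond=None)[0]
    p,q=c+d*k[0],e+f*k[1]; return (p+q)/2,np.linalg.norm(p-q)
def proj(im,X):
    x=im['R']@np.array(X)+im['t']; return np.array([im['fx']*x[0]/x[2]+im['cx'],im['fy']*x[1]/x[2]+im['cy']])
E
python3 - <<'E'
from h import *
np.set_printoptions(precision=4,suppress=True)
for n in ('scene','top','wrist'):
    a=snap(n,n+'0'); print(n,a['fx'],a['cx'],a['cy'],'cam',-a['R'].T@a['t'],'\n',a['R'])
print(get_state()); print(a['hand_eye'])
E
```

```text
pics
scene 497.5115557134142 327.1149514867196 242.24335370453232 cam [0.972  0.8088 0.9679] 
 [[-0.8373  0.5468 -0.0045]
 [ 0.3752  0.5686 -0.7321]
 [-0.3977 -0.6146 -0.6812]]
top 444.04419495820866 321.9550422490941 241.2386299705567 cam [0.3503 0.0323 1.1673] 
 [[ 0.0124 -0.9998  0.0126]
 [-0.9918 -0.0139 -0.1267]
 [ 0.1268 -0.0109 -0.9919]]
wrist 345.27556986569545 316.51056981887297 235.22093369482903 cam [ 0.3371 -0.5612  0.3724] 
 [[ 0.4126 -0.9109 -0.0021]
 [-0.8698 -0.3946  0.2963]
 [-0.2707 -0.1204 -0.9551]]
{'clock': 0.15, 'joints': array([ 1.047 ,  0.399 ,  0.0451,  1.5375, -0.0187,  1.207 , -0.0507]), 'dq': array([-0.0017, -0.0023, -0.0001, -0.0052,  0.0012, -0.0008,  0.0019]), 'effort': array([  0.0026, -47.5561,   1.367 , -25.4513,   0.0117,   0.0065,
         0.    ]), 'eef_pos': array([ 0.2677, -0.5918,  0.2305]), 'tcp_rot': array([ 0.9775,  0.2108, -0.0002, -0.0007]), 'wrist_force': array([-0.3751, -0.1544,  0.0244]), 'wrist_torque': array([-0.0055,  0.0053,  0.0315]), 'gripper_force': 0.0, 'finger_gap': 0.08570647430633492}
[[ 0.0003 -0.9551 -0.2961  0.0758]
 [ 1.      0.0004 -0.0003  0.0006]
 [ 0.0004 -0.2961  0.9551 -0.1421]
 [ 0.      0.      0.      1.    ]]
```

View pics/top0.png

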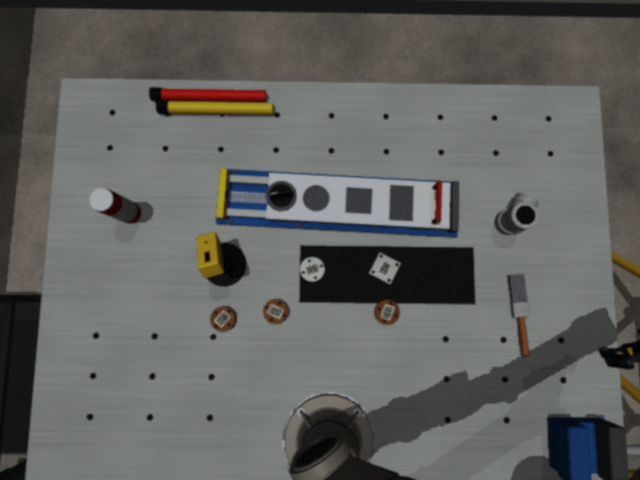

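View pics/scene0.png

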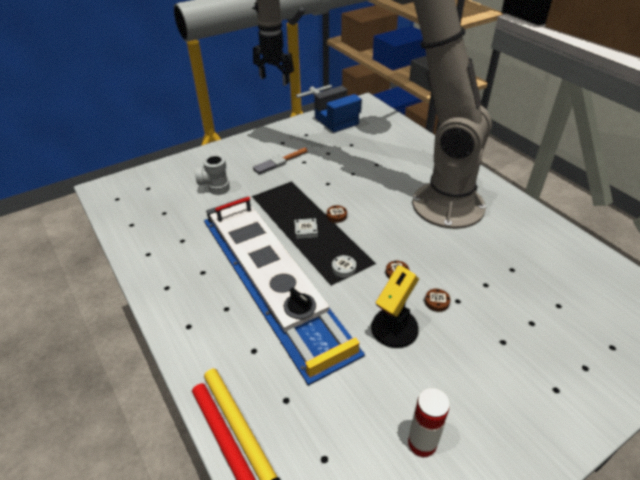

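The picture shows two steel blanks: a round one at top pixel (313,269) and a square one at (384,267). There's no oblong blank. The brown discs at (223,318), (276,311) and (387,312) are look-alikes. The shuttle's knob is at (281,195), its cavities at (316,198), (358,201) and (401,203), and the handle at (437,202). The scanner is at (210,257), the can at (115,205) and the tee at (518,215).

```bash
cat > m0.py <<'E'
from h import *
np.set_printoptions(precision=4,suppress=True)
t=load('top0');s=load('scene0')
for n,a,b in [('round',(313,269),(344,264)),('square',(384,267),(306,227)),('rc',(316,198),(283,283)),('sc',(358,201),(264,257)),('oc',(401,203),(247,233)),('handle',(437,202),(234,206)),('knob',(281,193),(298,292)),('head',(209,255),(397,288)),('br1',(276,311),(397,269)),('can',(102,200),(434,398))]:
    print(n,*tri(t,a,s,b), onz(t,a,.02)[:2])
q=get_state()['tcp_rot'];print(Ro.from_quat(q).as_matrix())
E
python3 m0.py
```

```text
round [0.424  0.0428 0.0121] 0.0024273060533228363 [0.4244 0.042 ]
square [ 0.4314 -0.142   0.0132] 0.002860203697138599 [ 0.432  -0.1418]
rc [0.6063 0.0372 0.0413] 0.001410323569130115 [0.6118 0.0369]
sc [ 0.6013 -0.0724  0.0398] 0.0006727524122439961 [ 0.6054 -0.074 ]
oc [ 0.5969 -0.1835  0.0403] 0.0008477517861700569 [ 0.6017 -0.1877]
handle [ 0.5921 -0.2664  0.0793] 0.0012549170421984582 [ 0.6058 -0.2831]
knob [0.6084 0.1227 0.0892] 0.002710342577713947 [0.6238 0.1294]
head [0.4459 0.2792 0.1495] 0.0022424726538139107 [0.4571 0.3114]
br1 [0.3155 0.1358 0.0111] 0.000791961852742676 [0.316  0.1347]
can [0.5665 0.5269 0.1637] 0.001141402821285166 [0.5979 0.5973]
[[ 0.9111  0.4122 -0.0007]
 [ 0.4122 -0.9111  0.0013]
 [-0.0001 -0.0015 -1.    ]]
```

Call:
play_rows([
  [[0,0,0.4425],[0,0,-0.029],0],
  [[0,0,0.4425],[0,0,-0.029],0],
  [[0,0,0.4425],[0,0,-0.029],0],
  [[0,0,0.4425],[0,0,-0.029],0],
  [[0,0,0.4425],[0,0,-0.029],0],
  [[0,0,0.4425],[0,0,-0.029],0],
  [[0,0,0.4425],[0,0,-0.029],0],
  [[0,0,0.4425],[0,0,-0.029],0],
])

```text
clock: 0.82
eef_pos: [0.2678, -0.592, 0.3009]
tcp_rot: [1.0, -0.001, -0.0, -0.0]
wrist_force: [0.7, -0.5, -0.4]
finger_gap: 0.0853
gripper_force: 0.0
```

Call:
play_rows([
  [[0,0,0],[0.032,-0.1125,0],0],
  [[0,0,0],[0.032,-0.1125,0],0],
  [[0,0,0],[0.032,-0.1125,0],0],
  [[0,0,0],[0.032,-0.1125,0],0],
  [[0,0,0],[0.032,-0.1125,0],0],
  [[0,0,0],[0.032,-0.1125,0],0],
  [[0,0,0],[0.032,-0.1125,0],0],
  [[0,0,0],[0.032,-0.1125,0],0],
])

```text
clock: 1.48
eef_pos: [0.3447, -0.3204, 0.3007]
tcp_rot: [1.0, -0.0, -0.0, 0.0]
wrist_force: [0.5, 0.1, -0.3]
finger_gap: 0.0856
gripper_force: 0.0
```

Call:
play_rows([
  [[0,0,0],[0.032,-0.1125,0],0],
  [[0,0,0],[0.032,-0.1125,0],0],
  [[0,0,0],[0.032,-0.1125,0],0],
  [[0,0,0],[0.032,-0.1125,0],0],
  [[0,0,0],[0.032,-0.1125,0],0],
  [[0,0,0],[0.032,-0.1125,0],0],
  [[0,0,0],[0.032,-0.1125,0],0],
  [[0,0,0],[0,0,0],0],
])

```text
clock: 2.15
eef_pos: [0.4134, -0.0785, 0.3011]
tcp_rot: [1.0, 0.006, 0.001, -0.001]
wrist_force: [-0.2, -0.4, -0.3]
finger_gap: 0.0852
gripper_force: 0.0
```

Run:
```python
from h import *
w=snap('wrist','w1');s=get_state();print(s['eef_pos'],Ro.from_quat(s['tcp_rot']).as_matrix().round(3),s['joints'].round(3))
```

```text
[ 0.41251651 -0.08233137  0.30097028] [[ 1.     0.008  0.   ]
 [ 0.008 -1.     0.   ]
 [ 0.    -0.    -1.   ]] [ 0.443 -0.067 -0.327  1.932 -0.023  1.273 -1.44 ]
```

View pics/w1.png

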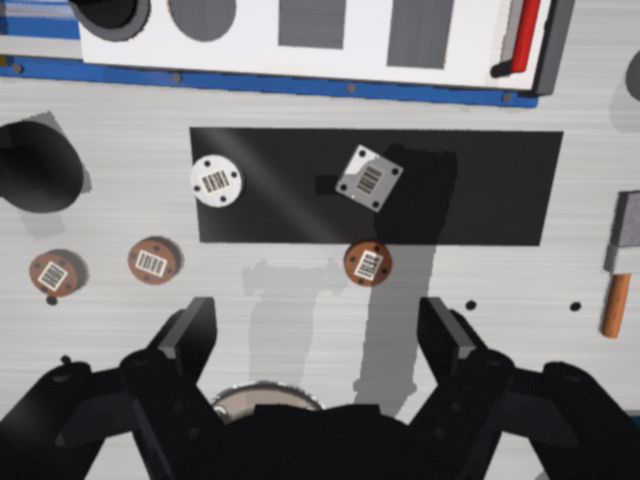

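w1 shows the round steel blank at (216,181) and the square steel blank at (371,178). The brown discs are at (54,273), (154,260) and (368,263). The choice is confirmed. I'll shift for a second view.

Call:
play_rows([
  [[0,0,0],[0.042,0,0],0],
  [[0,0,0],[0.042,0,0],0],
  [[0,0,0],[0.042,0,0],0],
  [[0,0,0],[0.042,0,0],0],
  [[0,0,0],[0.042,0,0],0],
  [[0,0,0],[0.042,0,0],0],
  [[0,0,0],[0,0,0],0],
  [[0,0,0],[0,0,0],0],
])

```text
clock: 2.87
eef_pos: [0.4881, -0.0861, 0.3003]
tcp_rot: [1.0, -0.0, -0.001, -0.0]
wrist_force: [-0.6, -0.4, -0.5]
finger_gap: 0.0857
gripper_force: 0.0
```

```bash
cat > m1.py <<'E'
from h import *
import sys
np.set_printoptions(precision=4,suppress=True)
def blobs(im,mask,amin=300):
    n,l,st,ce=cv2.connectedComponentsWithStats(mask.astype(np.uint8))
    return [(i,st[i],ce[i],l==i) for i in range(1,n) if st[i][4]>amin]
E
python3 - <<'E'
from h import *
w=snap('wrist','w2');s=get_state();print(s['eef_pos'])
E
```

```text
[ 0.48750346 -0.08620448  0.30044893]
```

View pics/w2.png

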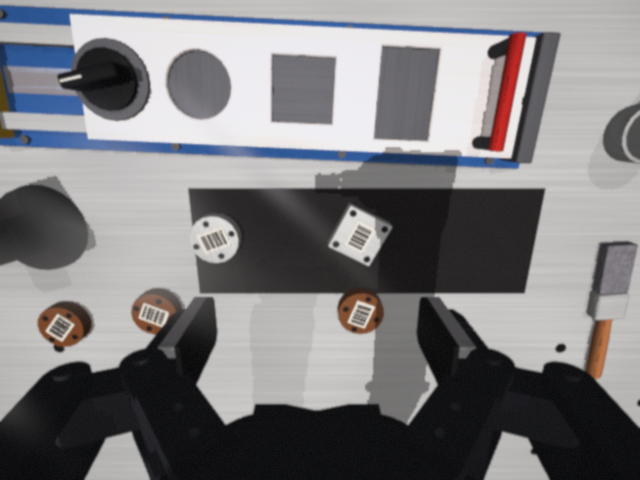

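w2 shows the shuttle cavities at (199,84), (304,89) and (408,93), the handle running (518,35) to (497,150), and the knob near (106,78). The blanks are at (215,239) and (360,236).

```bash
cat > m2.py <<'E'
from m1 import *
def dark_inside(im,c,r,th=0.6):
    g=cv2.cvtColor(im['color'],cv2.COLOR_RGB2GRAY); g=cv2.resize(g,None,fx=4,fy=4,interpolation=cv2.INTER_CUBIC)
    m=np.zeros_like(g); cv2.circle(m,(int(4*c[0]),int(4*c[1])),int(4*r),255,-1)
    med=np.median(g[m>0]); print('med',med)
    return [(np.round(b[2]/4,2),b[1][4]) for b in blobs(im,(m>0)&(g<th*med),20)]
if __name__=='__main__':
    a=load('w1');b=load('w2')
    for n,ca,cb,r in [('round',(216,181),(215,239),24),('square',(371,178),(360,236),29)]:
        for im,c in ((a,ca),(b,cb)):
            print(n); [print(*x) for x in dark_inside(im,c,r)]
E
python3 m2.py
```

```text
round
med 218.0
[207.19 163.63] 375
[233.92 174.6 ] 336
[219.07 179.72] 746
[223.71 174.97] 97
[212.07 182.7 ] 448
[206.8  184.38] 452
[226.83 182.16] 73
[196.92 188.51] 368
[223.09 198.93] 340
round
med 201.0
[228.86 223.02] 871
[205.8  224.19] 286
[231.28 233.76] 282
[217.85 237.53] 249
[210.73 241.35] 260
[204.22 239.95] 40
[224.93 241.42] 29
[206.97 245.37] 95
[196.21 246.72] 270
[221.25 255.98] 288
square
med 134.0
[384.52 155.54] 1594
[362.28 153.47] 294
[346.22 165.01] 358
[372.3  170.89] 160
[395.1  171.54] 547
[370.71 176.48] 400
[377.92 173.85] 49
[393.1  191.19] 2016
[366.71 185.03] 459
[370.58 183.08] 106
[344.8  186.99] 223
[358.18 203.07] 268
[375.69 204.23] 425
square
med 178.0
[372.72 213.61] 1997
[337.22 223.3 ] 1710
[353.04 213.35] 347
[382.99 243.5 ] 2954
[361.84 234.26] 131
[359.15 238.97] 26
[335.81 244.26] 309
[348.61 259.38] 1774
[366.83 259.3 ] 319
```

```bash
cat > m3.py <<'E'
from m2 import *
a=load('w1');b=load('w2')
R1=np.array([(207.19,163.63),(233.92,174.6),(196.92,188.51),(223.09,198.93)]);R2=np.array([(205.8,224.19),(231.28,233.76),(196.21,246.72),(221.25,255.98)])
S1=np.array([(362.28,153.47),(344.8,186.99),(375.69,204.23)]);S2=np.array([(353.04,213.35),(335.81,244.26),(366.83,259.3)])
print('round');P=[tri(a,u,b,v)[0] for u,v in zip(R1,R2)];print(np.array(P),np.mean(P,0), np.mean([onz(a,u,.02) for u in R1],0),np.mean([onz(b,u,.02) for u in R2],0))
print('square');P=np.array([tri(a,u,b,v)[0] for u,v in zip(S1,S2)]);print(P)
for im,S in((a,S1),(b,S2)):
    Q=np.array([onz(im,u,.02) for u in S]);print('c',(Q[0]+Q[2])/2,'edges yaw',[np.degrees(np.arctan2(*(d[1::-1]))) for d in (Q[1]-Q[0],Q[2]-Q[1])])
# shuttle cavities in w2
im=b;c=im['color'].astype(int);g=c.mean(2)
white=(g>170)
plate=np.zeros(g.shape,np.uint8)
x=[(80,20),(535,40),(525,150),(95,138)]
cv2.fillPoly(plate,[np.array(x)],1)
for n in blobs(im,(plate>0)&(g<150),800):
    cnt,_=cv2.findContours(n[3].astype(np.uint8),0,1); r=cv2.minAreaRect(cnt[0]); print('blob',n[1],n[2])
    bp=cv2.boxPoints(r); Q=np.array([onz(im,u,.048)[:2] for u in bp]); M=Q.mean(0); print(' rect c',M,'sides',np.linalg.norm(Q[0]-Q[1]),np.linalg.norm(Q[1]-Q[2]),'yaw',np.degrees(np.arctan2(*(Q[1]-Q[0])[::-1])), 'cen',onz(im,n[2],.048)[:2])
# red handle
red=(c[:,:,0]>120)&(c[:,:,1]<70)
for n in blobs(im,red,200):
    q=np.argwhere(n[3])[:,::-1]; print('red',n[1],n[2],onz(im,n[2],.09))
E
python3 m3.py
```

```text
round
[[0.4473 0.0543 0.02  ]
 [0.4345 0.0229 0.0196]
 [0.4168 0.0697 0.0196]
 [0.4044 0.038  0.0204]] [0.4257 0.0462 0.0199] [0.4257 0.0462 0.02  ] [0.4258 0.0462 0.02  ]
square
[[ 0.4615 -0.1321  0.0199]
 [ 0.4218 -0.1116  0.0244]
 [ 0.4002 -0.1519  0.0212]]
c [ 0.4307 -0.1421  0.02  ] edges yaw [np.float64(154.32632169955843), np.float64(-118.22541191101432)]
c [ 0.4306 -0.1421  0.02  ] edges yaw [np.float64(152.9463668668922), np.float64(-116.88249543116335)]
blob [  83   38   68   83 4329] [115.4257  79.1118]
 rect c [0.6126 0.1222] sides 0.06358853917603093 0.07924152177264579 yaw -83.79149942479359 cen [0.6128 0.1248]
blob [ 472   39   53  111 2655] [501.2143  92.5593]
 rect c [ 0.5968 -0.2769] sides 0.11210716447217628 0.03539125875383543 yaw -4.285784111676966 cen [ 0.5998 -0.2818]
blob [ 375   46   65   95 5162] [405.715   92.3384]
 rect c [ 0.5974 -0.1816] sides 0.09256695432022201 0.05904051775008221 yaw -2.575394301495153 cen [ 0.6    -0.1807]
blob [ 167   49   64   70 3436] [198.1385  83.5984]
 rect c [0.6078 0.0386] sides 0.06456073999888932 0.06620106928515954 yaw -73.86135740440984 cen [0.6085 0.0384]
blob [ 272   54   64   70 4107] [302.1994  88.4512]
 rect c [ 0.6028 -0.0712] sides 0.06570023277290017 0.06489885688049489 yaw -4.619216353921726 cen [ 0.6038 -0.0711]
red [ 490   33   36  117 1443] [507.4553  91.2384] [ 0.5972 -0.2668  0.09  ]
```

The heights and sizes check out: labels at 20 mm, cavities 66 mm and 92x59 mm, pitch 110 mm. Next I grasp the square blank at (0.4306,-0.1421), using tool yaw -26.4°.

Call:
play_rows([
  [[0,0,0],[-0.0237,0.0233,0.0667],0],
  [[0,0,0],[-0.0237,0.0233,0.0667],0],
  [[0,0,0],[-0.0237,0.0233,0.0667],0],
  [[0,0,0],[-0.0237,0.0233,0.0667],0],
  [[0,0,0],[-0.0237,0.0233,0.0667],0],
  [[0,0,0],[-0.0237,0.0233,0.0667],0],
  [[0,0,0],[-0.0237,0.0233,0.0667],0],
  [[0,0,0],[-0.0237,0.0233,0.0667],0],
])

```text
clock: 3.58
eef_pos: [0.4297, -0.1425, 0.1402]
tcp_rot: [1.0, -0.0, 0.0, 0.0]
wrist_force: [0.6, -1.2, 0.4]
finger_gap: 0.0854
gripper_force: 0.0
```

Call:
play_rows([
  [[0,0,0.55],[0,0,0.0375],0],
  [[0,0,0.55],[0,0,0.0375],0],
  [[0,0,0.55],[0,0,0.0375],0],
  [[0,0,0.55],[0,0,0.0375],0],
  [[0,0,0.55],[0,0,0.0375],0],
  [[0,0,0.55],[0,0,0.0375],0],
  [[0,0,0.54],[0,0,0.0375],0],
  [[0,0,0],[0,0,0],0],
])

```text
clock: 4.25
eef_pos: [0.4286, -0.1417, 0.0606]
tcp_rot: [0.973, -0.229, -0.002, 0.0]
wrist_force: [-1.0, 0.7, 0.3]
finger_gap: 0.0853
gripper_force: 0.0
```

```bash
cat > go.py <<'E'
from h import *
import sys
np.set_printoptions(precision=4,suppress=True)
def go(p,yaw):
    s=get_state();M=Ro.from_quat(s['tcp_rot']).as_matrix();y=np.radians(yaw)
    G=np.array([[np.cos(y),np.sin(y),0],[np.sin(y),-np.cos(y),0],[0,0,-1]])
    print('clock',round(s['clock'],2),'pos',np.array(s['eef_pos']),'rot',Ro.from_matrix(M.T@G).as_rotvec()/.12,'shift(after turn)',G.T@(np.array(p)-s['eef_pos'])/.3,'j',s['joints'].round(2),'gap',round(s['finger_gap'],4),'F',np.array(s['wrist_force']))
if __name__=='__main__':
    v=[float(x) for x in sys.argv[1:]]; go(v[:3],v[3])
E
python3 go.py 0.4306 -0.1421 0.002 -26.4
```

```text
clock 4.25 pos [ 0.4286 -0.1417  0.0606] rot [ 0.0095  0.0318 -0.011 ] shift(after turn) [ 0.0066 -0.0018  0.1953] j [ 0.42  0.28 -0.22  2.16  0.09  0.72 -1.89] gap 0.0853 F [-0.9566  0.7407  0.2722]
```

Call:
play_rows([
  [[0,0,0],[0.003,0,0.0325],0],
  [[0,0,0],[0.003,0,0.0325],0],
  [[0,0,0],[0,0,0.0325],0],
  [[0,0,0],[0,0,0.0325],0],
  [[0,0,0],[0,0,0.0325],0],
  [[0,0,0],[0,0,0.0325],0],
  [[0,0,0],[0,0,0],0],
  [[0,0,0],[0,0,0],0.5],
])

```text
clock: 4.92
eef_pos: [0.4316, -0.1425, 0.0028]
tcp_rot: [0.974, -0.228, -0.001, -0.0]
wrist_force: [0.6, 0.5, -0.8]
finger_gap: 0.0753
gripper_force: 0.0
```

Call:
play_rows([
  [[0,0,0],[0,0,0],0.7],
  [[0,0,0],[0,0,0],0.7],
  [[0,0,0],[0,0,0],0.7],
  [[0,0,0],[0,0,0],0.7],
  [[0,0,0],[0,0,0],0.7],
  [[0,0,0],[0,0,0],0.7],
  [[0,0,0],[0,0,0],0.7],
  [[0,0,0],[0,0,0],0.7],
])

```text
clock: 5.58
eef_pos: [0.4328, -0.1427, 0.0042]
tcp_rot: [0.974, -0.228, 0.001, 0.0]
wrist_force: [-1.2, 1.3, 5.5]
finger_gap: 0.0603
gripper_force: 66.7
```

```bash
python3 go.py 0.4306 -0.1421 0.002 -26.4
```

```text
clock 5.58 pos [ 0.4328 -0.1427  0.0042] rot [-0.0021 -0.0091  0.0003] shift(after turn) [-0.0074  0.0015  0.0073] j [ 0.4   0.38 -0.2   2.18  0.13  0.59 -1.93] gap 0.0603 F [-1.2054  1.2603  5.533 ]
```

Call:
play_rows([
  [[0,0,0],[0,0,-0.05],0.7],
  [[0,0,0],[0,0,-0.06],0.7],
  [[0,0,0],[0,0,-0.06],0.7],
  [[0,0,0],[0,0,-0.06],0.7],
  [[0,0,0],[0,0,-0.06],0.7],
  [[0,0,0],[0,0,-0.05],0.7],
  [[0,0,0],[0,0,0],0.7],
  [[0,0,0],[0,0,0],0.7],
])

```text
clock: 6.25
eef_pos: [0.4318, -0.1428, 0.1051]
tcp_rot: [0.974, -0.228, 0.0, 0.0]
wrist_force: [-0.4, -1.4, -6.1]
finger_gap: 0.0603
gripper_force: 69.4
```

Call:
play_rows([
  [[0,0,-0.5],[0,0,0],0.7],
  [[0,0,-0.5],[0,0,0],0.7],
  [[0,0,-0.5],[0,0,0],0.7],
  [[0,0,-0.5],[0,0,0],0.7],
  [[0,0,-0.5],[0,0,0],0.7],
  [[0,0,-0.5],[0,0,0],0.7],
  [[0,0,-0.48],[0,0,0],0.7],
  [[0,0,0],[0,0,0],0.7],
])

```text
clock: 6.92
eef_pos: [0.4305, -0.1423, 0.1035]
tcp_rot: [1.0, -0.021, -0.002, -0.001]
wrist_force: [0.8, 0.8, -6.6]
finger_gap: 0.0603
gripper_force: 69.4
```

```bash
python3 go.py 0.603 -0.0712 0.1 -2.5
python3 - <<'E'
from h import *
w=snap('wrist','w3'); H=np.array(w['hand_eye']);
K=np.linalg.inv(H); 
for p in ([0,0,-.016],[.031,0,-.016],[-.031,0,-.016]):
    x=K[:3,:3]@p+K[:3,3]; print(w['fx']*x[0]/x[2]+w['cx'],w['fy']*x[1]/x[2]+w['cy'])
E
```

```text
clock 6.92 pos [ 0.4305 -0.1423  0.1035] rot [-0.0086  0.033   0.0121] shift(after turn) [ 0.5643 -0.262   0.0118] j [ 0.48  0.21 -0.29  2.12  0.08  0.83 -1.47] gap 0.0603 F [ 0.8314  0.8166 -6.5627]
315.41455036318126 320.3995823357225
315.36622054331264 249.82214321602487
315.45704267139973 382.45233371160685
```

View pics/w3.png

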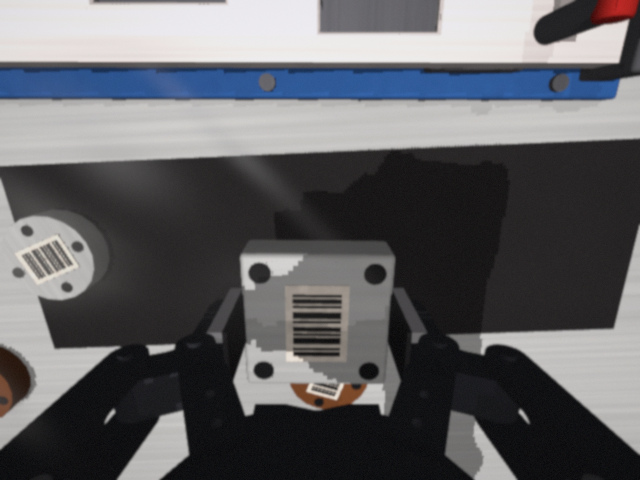

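w3 shows the square blank held flat with its label centre at (317,324). That is about 2 mm back along tool x, and I'll compensate for it.

Call:
play_rows([
  [[0,0,0],[0.0714,-0.0328,0],0.7],
  [[0,0,0],[0.0714,-0.0328,0],0.7],
  [[0,0,0],[0.0714,-0.0328,0],0.7],
  [[0,0,0],[0.0714,-0.0328,0],0.7],
  [[0,0,0],[0.0714,-0.0328,0],0.7],
  [[0,0,0],[0.0714,-0.0328,0],0.7],
  [[0,0,0],[0.0714,-0.0328,0],0.7],
  [[0,0,0],[0.0714,-0.0328,0],0.7],
])

```text
clock: 7.63
eef_pos: [0.6067, -0.0711, 0.1038]
tcp_rot: [1.0, -0.022, -0.001, 0.0]
wrist_force: [0.3, -0.7, -5.6]
finger_gap: 0.0603
gripper_force: 69.4
```

Call:
play_rows([
  [[0,0,0],[0,0,0.022],0.7],
  [[0,0,0],[0,0,0.022],0.7],
  [[0,0,0],[0,0,0.022],0.7],
  [[0,0,0],[0,0,0.022],0.7],
  [[0,0,0],[0,0,0.022],0.7],
  [[0,0,0],[0,0,0.022],0.7],
  [[0,0,0],[0,0,0],0.7],
  [[0,0,0],[0,0,0],0.7],
])

```text
clock: 8.3
eef_pos: [0.6062, -0.0717, 0.0654]
tcp_rot: [1.0, -0.022, -0.001, 0.0]
wrist_force: [0.3, 0.8, -5.5]
finger_gap: 0.0601
gripper_force: 69.3
```

```bash
python3 go.py 0.605 -0.0712 0.046 -2.5
python3 - <<'E'
from h import *
snap('wrist','w4')
E
```

```text
clock 8.3 pos [ 0.6062 -0.0717  0.0654] rot [ 0.0014  0.0097 -0.0002] shift(after turn) [-0.004  -0.0016  0.0648] j [ 0.27  0.51 -0.29  1.78  0.18  0.88 -1.72] gap 0.0601 F [ 0.3222  0.77   -5.5325]
```

View pics/w4.png

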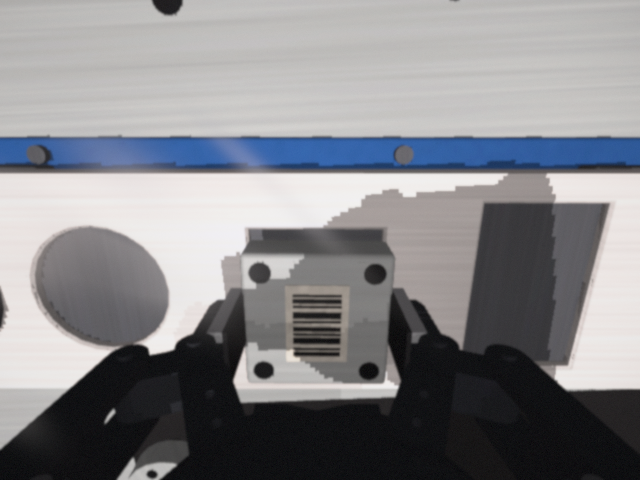

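w4 shows the held blank over the cavity, whose far edge runs along row 228 from column 246 to 387. The neighbouring cavities are at (100,286) and (535,285).

Run:
```python
from h import *
np.set_printoptions(precision=4,suppress=True)
b=load('w2');w=load('w4')
print('far edge',onz(w,(246,228),.048),onz(w,(387,228),.048))
print('obl',onz(w,(484,203),.048),onz(w,(610,203),.048))
print('tri',tri(w,(484,203),b,(381,46)),tri(w,(610,203),b,(440,48)))
g=cv2.cvtColor(w['color'],cv2.COLOR_RGB2GRAY)
e=cv2.fitEllipse(cv2.findContours(((cv2.blur(g,(3,3))<165)&(cv2.circle(np.zeros_like(g),(100,286),85,1,-1)>0)).astype(np.uint8),0,1)[0][0]);print(e,onz(w,e[0],.048))
# blank's visible far top edge
print('blank top holes mid tool', [onz(w,u,.0612) for u in((259,273),(375,273),(264,371),(368,371))])
```

```text
far edge [ 0.6378 -0.0396  0.048 ] [ 0.6348 -0.1073  0.048 ]
obl [ 0.6451 -0.1526  0.048 ] [ 0.6426 -0.2117  0.048 ]
tri (array([ 0.6445, -0.1528,  0.0467]), np.float64(0.0011118153253401653)) (array([ 0.6423, -0.2129,  0.0467]), np.float64(0.00012044611891309503))
((101.85184478759766, 292.9078369140625), (118.52657318115234, 148.0482635498047), 142.32725524902344) [0.6066 0.0375 0.048 ]
blank top holes mid tool [array([ 0.6198, -0.0463,  0.0612]), array([ 0.6175, -0.0995,  0.0612]), array([ 0.5661, -0.0439,  0.0612]), array([ 0.5638, -0.0964,  0.0612])]
```

Call:
play_rows([
  [[0,0,0],[-0.003,0,0.01],0.7],
  [[0,0,0],[0,0,0.01],0.7],
  [[0,0,0],[0,0,0.01],0.7],
  [[0,0,0],[0,0,0.01],0.7],
  [[0,0,0],[0,0,0.008],0.7],
  [[0,0,0],[0,0,0.008],0.7],
  [[0,0,0],[0,0,0.006],0.7],
  [[0,0,0],[0,0,0],0.7],
])

```text
clock: 9.02
eef_pos: [0.6056, -0.0714, 0.0468]
tcp_rot: [1.0, -0.022, -0.0, 0.0]
wrist_force: [-0.8, 0.1, -6.0]
finger_gap: 0.0603
gripper_force: 69.4
```

```bash
python3 go.py 0.6053 -0.072 0.046 -2.5
```

```text
clock 9.02 pos [ 0.6056 -0.0714  0.0468] rot [0.0002 0.0074 0.0041] shift(after turn) [-0.0009  0.002   0.0027] j [ 0.27  0.53 -0.29  1.8   0.19  0.84 -1.73] gap 0.0603 F [-0.7784  0.1397 -6.0327]
```

The blank went into the cavity without contact, so I lower it the last bit, release and retreat. On the way I rotate +90° for the round blank.

Call:
play_rows([
  [[0,0,0],[0,0,0.002],0.7],
  [[0,0,0],[0,0,0],0.7],
  [[0,0,0],[0,0,0],0],
  [[0,0,0],[0,0,0],0],
  [[0,0,0],[0,0,0],0],
  [[0,0,0],[0,0,0],0],
  [[0,0,0],[0,0,0],0],
  [[0,0,0],[0,0,0],0],
])

```text
clock: 9.68
eef_pos: [0.6063, -0.0714, 0.0472]
tcp_rot: [1.0, -0.022, 0.0, 0.0]
wrist_force: [0.4, 0.9, -0.4]
finger_gap: 0.0855
gripper_force: 0.0
```

Call:
play_rows([
  [[0,0,0],[0,0,-0.06],0],
  [[0,0,0],[0,0,-0.08],0],
  [[0,0,0],[0,0,-0.08],0],
  [[0,0,0],[-0.06,0,-0.08],0],
  [[0,0,0],[-0.1,-0.05,-0.08],0],
  [[0,0,0],[-0.1,-0.08,-0.08],0],
  [[0,0,0],[-0.1,-0.08,0],0],
  [[0,0,0],[-0.06,-0.08,0],0],
])

```text
clock: 10.35
eef_pos: [0.4844, 0.0196, 0.1844]
tcp_rot: [1.0, -0.022, 0.001, 0.0]
wrist_force: [0.9, -0.5, -1.1]
finger_gap: 0.0856
gripper_force: 0.0
```

```bash
python3 go.py 0.4257 0.0462 0.06 87.5
python3 - <<'E'
from h import *
snap('wrist','w5')
E
```

```text
clock 10.35 pos [0.4844 0.0196 0.1844] rot [  0.0196  -0.0081 -13.0945] shift(after turn) [ 0.0802 -0.1993  0.4147] j [ 0.22  0.16 -0.39  1.97  0.07  1.02 -1.81] gap 0.0856 F [ 0.8524 -0.5183 -1.1013]
```

View pics/w5.png

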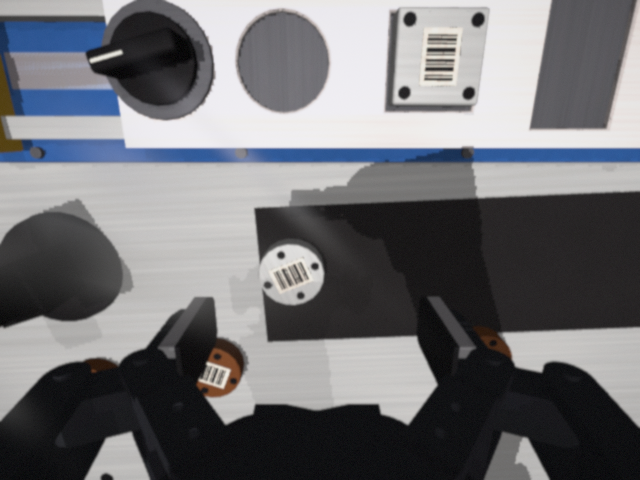

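w5 shows the square blank seated at (440,58), the round blank at (291,275) and the empty round cavity at (283,60). The knob is at (160,55). I recheck the round blank's position.

Run:
```python
from m2 import *
w=load('w5')
H=[x for x in dark_inside(w,(292,275),31) if 60<x[1]];[print(*x) for x in H]
print(onz(w,(291.25,275.75),.02))
P=[onz(w,u,.062) for u in ((410,18),(478,19),(404,92),(472,94))];print(np.mean(P,0))
```

```text
med 192.0
[280.98 255.15] 578
[314.87 266.32] 581
[298.15 273.95] 575
[287.18 277.81] 660
[295.53 280.08] 89
[282.34 283.54] 149
[267.72 285.09] 608
[300.63 295.56] 610
[294.54 304.  ] 478
[0.4259 0.046  0.02  ]
[ 0.6039 -0.0723  0.062 ]
```

Call:
play_rows([
  [[0,0,-1],[0,0,0],0],
  [[0,0,-1],[0,0,0],0],
  [[0,0,-1],[0,0,0],0],
  [[0,0,-1],[0,0,0],0],
  [[0,0,-1],[0,0,0],0],
  [[0,0,-1],[0,0,0],0],
  [[0,0,-1],[0,0,0],0],
  [[0,0,-1],[0,0,0],0],
])

```text
clock: 11.07
eef_pos: [0.4863, 0.0188, 0.1829]
tcp_rot: [0.895, 0.445, 0.0, 0.0]
wrist_force: [-0.9, 0.5, -0.2]
finger_gap: 0.0856
gripper_force: 0.0
```

Call:
play_rows([
  [[0,0,-1],[0,0,0],0],
  [[0,0,-1],[0,0,0],0],
  [[0,0,-1],[0,0,0],0],
  [[0,0,-1],[0,0,0],0],
  [[0,0,-1],[0,0,0],0],
  [[0,0,-0.1],[0,0,0],0],
  [[0,0,0],[0,0,0],0],
  [[0,0,0],[0,0,0],0],
])

```text
clock: 11.73
eef_pos: [0.4862, 0.0188, 0.1829]
tcp_rot: [0.723, 0.691, 0.0, 0.0]
wrist_force: [-0.7, 0.1, 0.1]
finger_gap: 0.0853
gripper_force: 0.0
```

```bash
python3 go.py 0.4257 0.0462 0.003 87.5
```

```text
clock 11.73 pos [0.4862 0.0188 0.1829] rot [ 0.0011  0.001  -0.0073] shift(after turn) [ 0.0825 -0.2054  0.5995] j [ 0.38  0.18 -0.56  1.96  0.11  1.03 -0.28] gap 0.0853 F [-0.7446  0.1131  0.1014]
```

Call:
play_rows([
  [[0,0,0],[0.0103,-0.0257,0.05],0],
  [[0,0,0],[0.0103,-0.0257,0.05],0],
  [[0,0,0],[0.0103,-0.0257,0.05],0],
  [[0,0,0],[0.0103,-0.0257,0.05],0],
  [[0,0,0],[0.0103,-0.0257,0.05],0],
  [[0,0,0],[0.0103,-0.0257,0.05],0],
  [[0,0,0],[0.0103,-0.0257,0.05],0],
  [[0,0,0],[0.0103,-0.0257,0.05],0],
])

```text
clock: 12.4
eef_pos: [0.4254, 0.0463, 0.0623]
tcp_rot: [0.722, 0.691, 0.0, 0.0]
wrist_force: [-0.5, -0.4, -0.2]
finger_gap: 0.0856
gripper_force: 0.0
```

Call:
play_rows([
  [[0,0,0],[0,0,0.033],0],
  [[0,0,0],[0,0,0.033],0],
  [[0,0,0],[0,0,0.033],0],
  [[0,0,0],[0,0,0.033],0],
  [[0,0,0],[0,0,0.033],0],
  [[0,0,0],[0,0,0.032],0],
  [[0,0,0],[0,0,0],0],
  [[0,0,0],[0,0,0],0],
])

```text
clock: 13.07
eef_pos: [0.4252, 0.0462, 0.0032]
tcp_rot: [0.722, 0.692, -0.0, -0.0]
wrist_force: [0.7, -0.3, 0.3]
finger_gap: 0.0852
gripper_force: 0.0
```

```bash
python3 go.py 0.4258 0.0461 0.003 87.5
```

```text
clock 13.07 pos [0.4252 0.0462 0.0032] rot [-0.0104  0.0009  0.0146] shift(after turn) [-0.0003  0.002   0.0006] j [ 0.23  0.38 -0.5   2.24  0.33  0.59 -0.56] gap 0.0852 F [ 0.6659 -0.3375  0.3475]
```

Call:
play_rows([
  [[0,0,0],[0,0,0],0.7],
  [[0,0,0],[0,0,0],0.7],
  [[0,0,0],[0,0,0],0.7],
  [[0,0,0],[0,0,0],0.7],
  [[0,0,0],[0,0,0],0.7],
  [[0,0,0],[0,0,0],0.7],
  [[0,0,0],[0,0,0],0.7],
  [[0,0,0],[0,0,0],0.7],
])

```text
clock: 13.73
eef_pos: [0.4259, 0.0462, 0.0048]
tcp_rot: [0.722, 0.692, 0.0, 0.001]
wrist_force: [-2.2, 0.1, 7.1]
finger_gap: 0.0613
gripper_force: 63.3
```

Call:
play_rows([
  [[0,0,0],[0,0,0],0.7],
  [[0,0,0],[0,0,0],0.7],
  [[0,0,0],[0,0,-0.06],0.7],
  [[0,0,0],[0,0,-0.08],0.7],
  [[0,0,0],[0,0,-0.08],0.7],
  [[0,0,0],[0,0,-0.08],0.7],
  [[0,0,0],[0,0,-0.06],0.7],
  [[0,0,0],[0,0,0],0.7],
])

```text
clock: 14.4
eef_pos: [0.428, 0.0464, 0.1148]
tcp_rot: [0.722, 0.692, 0.002, 0.003]
wrist_force: [1.2, -1.1, -4.8]
finger_gap: 0.0612
gripper_force: 69.2
```

```bash
python3 go.py 0.608 0.038 0.065 87.5
python3 - <<'E'
from m2 import *
w=snap('wrist','w6');H=np.array(w['hand_eye']);K=np.linalg.inv(H)
x=K[:3,:3]@np.array([0,0,-.0168])+K[:3,3]; c=(w['fx']*x[0]/x[2]+w['cx'],w['fy']*x[1]/x[2]+w['cy']);print(c)
[print(*x) for x in dark_inside(w,c,62)]
E
```

```text
clock 14.4 pos [0.428  0.0464 0.1148] rot [0.0616 0.0014 0.0103] shift(after turn) [-0.0019  0.6007  0.1661] j [ 0.34  0.17 -0.6   2.16  0.13  0.84 -0.38] gap 0.0612 F [ 1.2415 -1.099  -4.7764]
(np.float64(315.72403587092265), np.float64(319.8969262476188))
med 110.0
[293.07 267.37] 2554
[305.96 295.64] 2478
[306.26 289.46] 40
[366.98 298.45] 3067
[324.08 294.71] 150
[292.68 294.7 ] 55
[286.59 297.  ] 22
[302.8  302.83] 464
[312.71 308.58] 4155
[314.88 314.77] 745
[318.9 321.4] 2537
[321.74 326.03] 890
[323.88 331.96] 4029
[266.87 335.6 ] 3776
[328.47 339.24] 799
[330.56 343.86] 2287
[339.12 363.45] 3286
[312.53 378.64] 2025
```

Call:
play_rows([
  [[0,0,0],[-0.001,0.075,0],0.7],
  [[0,0,0],[-0.001,0.075,0],0.7],
  [[0,0,0],[-0.001,0.075,0],0.7],
  [[0,0,0],[-0.001,0.075,0],0.7],
  [[0,0,0],[0,0.075,0],0.7],
  [[0,0,0],[0,0.075,0],0.7],
  [[0,0,0],[0,0.075,0],0.7],
  [[0,0,0],[0,0.075,0],0.7],
])

```text
clock: 15.12
eef_pos: [0.6045, 0.037, 0.1086]
tcp_rot: [0.722, 0.692, -0.002, -0.001]
wrist_force: [-0.9, 0.4, -4.3]
finger_gap: 0.0611
gripper_force: 68.8
```

Call:
play_rows([
  [[0,0,0],[0,0,0.0277],0.7],
  [[0,0,0],[0,0,0.0277],0.7],
  [[0,0,0],[0,0,0.0277],0.7],
  [[0,0,0],[0,0,0.0277],0.7],
  [[0,0,0],[0,0,0.0277],0.7],
  [[0,0,0],[0,0,0.0277],0.7],
  [[0,0,0],[0,0,0],0.7],
  [[0,0,0],[0,0,0],0.7],
])

```text
clock: 15.78
eef_pos: [0.6047, 0.0373, 0.0613]
tcp_rot: [0.722, 0.692, -0.001, -0.0]
wrist_force: [0.9, -0.8, -4.4]
finger_gap: 0.0611
gripper_force: 69.0
```

```bash
python3 go.py 0.608 0.0374 0.047 87.5
python3 - <<'E'
from h import *
snap('wrist','w7')
E
```

```text
clock 15.78 pos [0.6047 0.0373 0.0613] rot [-0.0101  0.0031  0.0155] shift(after turn) [0.0007 0.0111 0.0476] j [ 0.25  0.54 -0.5   1.79  0.32  0.89 -0.44] gap 0.0611 F [ 0.9072 -0.7917 -4.4139]
```

View pics/w7.png

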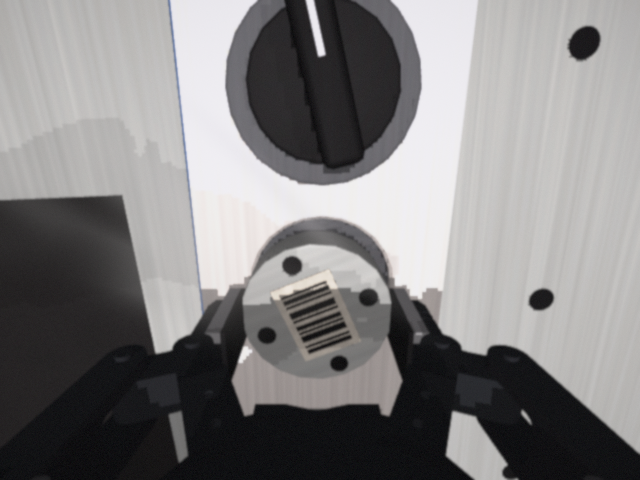

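w7 shows the held round blank at (317,313), the cavity rim arc with its top at (318,217), and the knob at (322,80). I fit a circle to the rim.

Run:
```python
from m1 import *
from scipy.optimize import least_squares
w=load('w7');g=cv2.GaussianBlur(cv2.cvtColor(w['color'],cv2.COLOR_RGB2GRAY),(3,3),0).astype(float)
P=[];U=[]
for c in range(262,376,4):
    col=g[190:262,c]; d=np.diff(col); i=np.argmax(-d[:]) ; 
    i=np.argmax(d<-8) if (d<-8).any() else -1
    if i>0: U.append((c,190+i+.5)); P.append(onz(w,(c,190+i+.5),.048)[:2])
P=np.array(P);print(np.array(U)[::3].tolist())
f=least_squares(lambda q:np.hypot(*(P-q[:2]).T)-.034,[.608,.038],loss='soft_l1',f_scale=.0005);print(f.x,np.abs(f.fun).mean())
f=least_squares(lambda q:np.hypot(*(P-q[:2]).T)-q[2],[.608,.038,.034],loss='soft_l1',f_scale=.0005);print(f.x)
# blank holes -> centre in world at top height tcp+.0152
```

```text
[[262.0, 244.5], [274.0, 231.5], [286.0, 223.5], [298.0, 218.5], [310.0, 215.5], [322.0, 214.5], [334.0, 216.5], [346.0, 218.5], [358.0, 223.5], [370.0, 232.5]]
[0.6074 0.0404] 0.00013352806024312166
[0.6074 0.0394 0.0349]
```

Call:
play_rows([
  [[0,0,0],[0.002,0.0087,0],0.7],
  [[0,0,0],[0,0,0],0.7],
  [[0,0,0],[0,0,0.009],0.7],
  [[0,0,0],[0,0,0.009],0.7],
  [[0,0,0],[0,0,0.009],0.7],
  [[0,0,0],[0,0,0.008],0.7],
  [[0,0,0],[0,0,0.008],0.7],
  [[0,0,0],[0,0,0],0.7],
])

```text
clock: 16.5
eef_pos: [0.6074, 0.0378, 0.0482]
tcp_rot: [0.722, 0.692, -0.001, -0.0]
wrist_force: [0.0, 0.5, -4.0]
finger_gap: 0.0614
gripper_force: 69.0
```

```bash
python3 go.py 0.608 0.0378 0.047 87.5
```

```text
clock 16.5 pos [0.6074 0.0378 0.0482] rot [-0.0106  0.0025  0.0143] shift(after turn) [0.0001 0.002  0.0041] j [ 0.24  0.56 -0.49  1.79  0.33  0.87 -0.45] gap 0.0614 F [ 0.0287  0.4736 -4.0108]
```

Call:
play_rows([
  [[0,0,0],[0,0,0.003],0.7],
  [[0,0,0],[0,0,0],0.7],
  [[0,0,0],[0,0,0],0],
  [[0,0,0],[0,0,0],0],
  [[0,0,0],[0,0,0],0],
  [[0,0,0],[0,0,0],0],
  [[0,0,0],[0,0,0],0],
  [[0,0,0],[0,0,0],0],
])

```text
clock: 17.17
eef_pos: [0.6082, 0.038, 0.0484]
tcp_rot: [0.722, 0.692, 0.0, 0.0]
wrist_force: [-0.2, -0.3, 0.2]
finger_gap: 0.0852
gripper_force: 0.0
```

Call:
play_rows([
  [[0,0,0],[0,0,-0.06],0],
  [[0,0,0],[0,0,-0.1],0],
  [[0,0,0],[0,0,-0.1],0],
  [[0,0,0],[0,0,-0.1],0],
  [[0,0,0],[0,0,-0.1],0],
  [[0,0,0],[0,0,-0.1],0],
  [[0,0,0],[0,0,-0.1],0],
  [[0,0,0],[0,0,-0.1],0],
])

```text
clock: 17.83
eef_pos: [0.6077, 0.038, 0.2778]
tcp_rot: [0.722, 0.692, 0.0, 0.0]
wrist_force: [-0.4, 0.8, -0.8]
finger_gap: 0.0854
gripper_force: 0.0
```

Call:
play_rows([
  [[0,0,0],[0.05,-0.075,0],0],
  [[0,0,0],[0.05,-0.075,0],0],
  [[0,0,0],[0.05,-0.075,0],0],
  [[0,0,0],[0.05,-0.075,0],0],
  [[0,0,0],[0.05,-0.075,0],0],
  [[0,0,0],[0.05,-0.075,0],0],
  [[0,0,0],[0.05,-0.05,0],0],
  [[0,0,0],[0,0,0],0],
])

```text
clock: 18.5
eef_pos: [0.4591, 0.1532, 0.2766]
tcp_rot: [0.719, 0.695, 0.0, -0.0]
wrist_force: [-0.6, 0.3, 0.1]
finger_gap: 0.0851
gripper_force: 0.0
```

```bash
python3 go.py 0.45 0.16 0.28 87.5
python3 - <<'E'
from h import *
snap('wrist','w8')
E
```

```text
clock 18.5 pos [0.4591 0.1532 0.2766] rot [-0.0003 -0.0029  0.0719] shift(after turn) [ 0.0212 -0.0314 -0.0113] j [ 0.22  0.09 -0.67  1.84  0.06  1.23 -0.5 ] gap 0.0851 F [-0.6245  0.2643  0.1044]
```

View pics/w8.png

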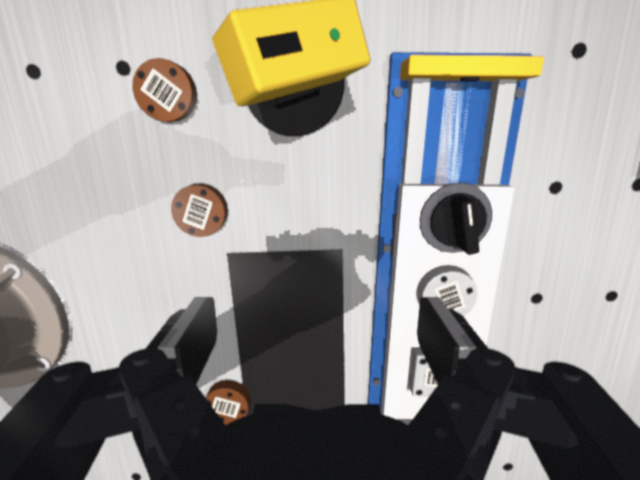

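w8 shows both blanks seated in the shuttle at (450,295) and (430,370). The scanner head spans (215..368, 0..105), with its high rear end at the left (-x) and its nose drooping to the right (+x). The stand disc is near (298,95). I go over it for a closer look.

Call:
play_rows([
  [[0,0,0],[0.052,-0.021,-0.01],0],
  [[0,0,0],[0.052,-0.021,-0.01],0],
  [[0,0,0],[0.052,-0.021,-0.01],0],
  [[0,0,0],[0.052,-0.021,-0.01],0],
  [[0,0,0],[0.052,-0.021,-0.01],0],
  [[0,0,0],[0.052,-0.021,-0.01],0],
  [[0,0,0],[0.052,-0.021,-0.01],0],
  [[0,0,0],[0.052,-0.021,-0.01],0],
])

```text
clock: 19.22
eef_pos: [0.4181, 0.2759, 0.3002]
tcp_rot: [0.722, 0.692, 0.0, 0.0]
wrist_force: [0.4, -0.2, 0.1]
finger_gap: 0.0858
gripper_force: 0.0
```

Call:
play_rows([
  [[0,0,1],[0,0,0],0],
  [[0,0,1],[0,0,0],0],
  [[0,0,1],[0,0,0],0],
  [[0,0,1],[0,0,0],0],
  [[0,0,1],[0,0,0],0],
  [[0,0,1],[0,0,0],0],
  [[0,0,1],[0,0,0],0],
  [[0,0,1],[0,0,0],0],
])

```text
clock: 19.88
eef_pos: [0.4184, 0.2751, 0.3]
tcp_rot: [0.961, 0.277, 0.0, 0.0]
wrist_force: [-0.0, 0.4, -0.4]
finger_gap: 0.0854
gripper_force: 0.0
```

Call:
play_rows([
  [[0,0,1],[0,0,0],0],
  [[0,0,1],[0,0,0],0],
  [[0,0,0.9],[0,0,0],0],
  [[0,0,0],[0,0,0],0],
  [[0,0,0],[0,0,0],0],
  [[0,0,0],[0,0,0],0],
  [[0,0,0],[0,0,0],0],
  [[0,0,0],[0,0,0],0],
])

```text
clock: 20.55
eef_pos: [0.4175, 0.2758, 0.3]
tcp_rot: [0.994, 0.111, -0.0, 0.0]
wrist_force: [0.7, -0.2, 0.4]
finger_gap: 0.0859
gripper_force: 0.0
```

```bash
python3 go.py 0.44 0.28 0.13 12
python3 - <<'E'
from h import *
snap('wrist','w9')
E
```

```text
clock 20.55 pos [0.4175 0.2758 0.3   ] rot [0.0008 0.0005 0.1014] shift(after turn) [0.0762 0.0019 0.5667] j [-0.05  0.11 -0.67  1.77  0.07  1.28 -2.09] gap 0.0859 F [ 0.7155 -0.2097  0.3603]
```

View pics/w9.png

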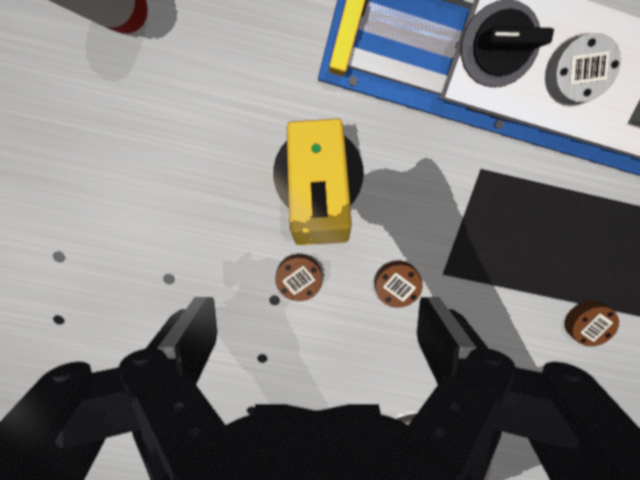

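w9 shows the scanner head from nose edge (289,122)-(342,119) to rear lower edge (297,243)-(350,241). The stand disc is centred near (318,172).

Run:
```python
from m1 import *
P={}
for f in('w8','w9'):
    w=load(f);hsv=cv2.cvtColor(w['color'],cv2.COLOR_RGB2HSV);m=((hsv[:,:,0]>18)&(hsv[:,:,0]<34)&(hsv[:,:,1]>120)&(hsv[:,:,2]>60)).astype(np.uint8)
    m=cv2.morphologyEx(m,cv2.MORPH_CLOSE,np.ones((5,5)))
    c=[k for k in cv2.findContours(m,0,1)[0] if cv2.contourArea(k)>3000]
    for k in c:
        k=cv2.convexHull(k);a=cv2.approxPolyDP(k,3,True)[:,0];print(f,a.tolist())
w=load('w9');v=load('w8')
n=[onz(w,u,.1355) for u in((289,122),(342,119))];r=[onz(w,u,.1585) for u in((297,244),(350,242))]
print(n,r);d=np.mean(n,0)-np.mean(r,0);print('len(106exp)',np.hypot(*d[:2]),'yaw',np.degrees(np.arctan2(d[1],d[0])),'width',np.linalg.norm(n[0]-n[1]),np.linalg.norm(r[0]-r[1]))
print('tri',tri(w,(297,244),v,(215,45)),tri(w,(350,242),v,(241,105)))
u=d[:2]/np.hypot(*d[:2]);print('foot from nose',np.mean(n,0)[:2]-.065*u,'from rear',np.mean(r,0)[:2]+.041*u)
# stand disc
g=w['color'].max(2);m=((g<60)).astype(np.uint8);q=np.argwhere(m[120:230,260:380])
for row in (150,160,170,180,190,200): 
    cs=[c for c in range(262,378) if g[row,c]<60];print(row,min(cs) if cs else 0,max(cs) if cs else 0)
```

```text
w8 [[354, 0], [369, 57], [367, 64], [330, 83], [251, 104], [235, 101], [213, 42], [232, 11], [299, 0]]
w9 [[339, 119], [350, 200], [347, 239], [297, 243], [290, 226], [288, 123]]
[array([0.4914, 0.3158, 0.1355]), array([0.5035, 0.2728, 0.1355])] [array([0.3944, 0.2875, 0.1585]), array([0.4062, 0.2431, 0.1585])]
len(106exp) 0.10137886154428209 yaw 16.6301421912635 width 0.04473242786512117 0.04591846238167616
tri (array([0.392 , 0.2869, 0.1486]), np.float64(0.0021777018288057183)) (array([0.4115, 0.2453, 0.1731]), np.float64(0.0017570104167214512))
foot from nose [0.4352 0.2757] from rear [0.4396 0.277 ]
150 281 356
160 276 360
170 279 362
180 349 362
190 312 359
200 313 353
```

Run:
```python
from m1 import *
from scipy.optimize import least_squares
w=load('w9');g=w['color'].max(2).astype(int)
E=[]
for row in range(140,206,3):
    L=[c for c in range(262,289) if g[row,c]<60]; R=[c for c in range(350,378) if g[row,c]<60]
    if L and row<200:E.append((min(L)-.5,row))
    if R and row<168:E.append((max(R)+.5,row))
print(E)
P=np.array([onz(w,u,.012)[:2] for u in E])
for rad in (None,.058):
    f=least_squares(lambda q:np.hypot(*(P-q[:2]).T)-(rad or q[2]),[.437,.277,.058],loss='soft_l1',f_scale=.001);print(f.x,np.abs(f.fun).mean())
```

```text
[(352.5, 143), (282.5, 146), (354.5, 146), (280.5, 149), (356.5, 149), (279.5, 152), (357.5, 152), (277.5, 155), (358.5, 155), (276.5, 158), (359.5, 158), (275.5, 161), (360.5, 161), (275.5, 164), (361.5, 164), (275.5, 167), (361.5, 167), (278.5, 170), (281.5, 173), (284.5, 176)]
[0.4452 0.2792 0.0519] 0.0014200701173997757
[0.4325 0.2759 0.058 ] 0.002842289253754476
```

Call:
play_rows([
  [[0,0,-0.22],[0,0,0],0],
  [[0,0,-0.22],[0,0,0],0],
  [[0,0,0],[0.0175,0.0025,0.04],0],
  [[0,0,0],[0.0175,0.0025,0.04],0],
  [[0,0,0],[0.0175,0.0025,0.04],0],
  [[0,0,0],[0.0175,0.0025,0.04],0],
  [[0,0,0],[0.0175,0.0025,0.04],0],
  [[0,0,0],[0.0175,0.0025,0.04],0],
])

```text
clock: 21.27
eef_pos: [0.4492, 0.2799, 0.2261]
tcp_rot: [0.991, 0.136, -0.001, 0.0]
wrist_force: [-0.4, -0.4, -1.2]
finger_gap: 0.0856
gripper_force: 0.0
```

Call:
play_rows([
  [[0,0,0],[0,0,0.04],0],
  [[0,0,0],[0,0,0.05],0],
  [[0,0,0],[0,0,0.05],0],
  [[0,0,0],[0,0,0.05],0],
  [[0,0,0],[0,0,0.05],0],
  [[0,0,0],[0,0,0.05],0],
  [[0,0,0],[0,0,0.03],0],
  [[0,0,0],[0,0,0],0],
])

```text
clock: 21.93
eef_pos: [0.4474, 0.2791, 0.1296]
tcp_rot: [0.991, 0.137, -0.002, 0.001]
wrist_force: [-0.9, -1.3, 0.6]
finger_gap: 0.0853
gripper_force: 0.0
```

```bash
python3 go.py 0.449 0.280 0.13 15.8
```

```text
clock 21.93 pos [0.4474 0.2791 0.1296] rot [ 0.0081  0.038  -0.015 ] shift(after turn) [ 0.006  -0.0013 -0.0015] j [-0.11  0.34 -0.63  1.92  0.24  0.96 -2.16] gap 0.0853 F [-0.8918 -1.2509  0.5823]
```

Call:
play_rows([
  [[0,0,0],[0,0,0],0.3],
  [[0,0,0],[0,0,0],0.35],
  [[0,0,0],[0,0,0],0.4],
  [[0,0,0],[0,0,0],0.45],
  [[0,0,0],[0,0,0],0.5],
  [[0,0,0],[0,0,0],0.6],
  [[0,0,0],[0,0,0],0.7],
  [[0,0,0],[0,0,0],0.8],
])

```text
clock: 22.6
eef_pos: [0.4497, 0.281, 0.1332]
tcp_rot: [0.991, 0.136, 0.001, -0.001]
wrist_force: [-0.7, 0.7, 5.2]
finger_gap: 0.0474
gripper_force: 61.4
```

Call:
play_rows([
  [[0,0,0],[0,0,0],0.8],
  [[0,0,0],[0,0,0],0.8],
  [[0,0,0],[0,0,0],0.8],
  [[0,0,0],[0,0,0],0.8],
  [[0,0,0],[0,0,0],0.8],
  [[0,0,0],[0,0,0],0.8],
  [[0,0,0],[0,0,0],0.8],
  [[0,0,0],[0,0,0],0.8],
])

```text
clock: 23.27
eef_pos: [0.4497, 0.281, 0.1332]
tcp_rot: [0.991, 0.136, 0.001, -0.0]
wrist_force: [0.4, 0.4, 5.4]
finger_gap: 0.0473
gripper_force: 61.4
```

```bash
python3 go.py 0.449 0.280 0.13 15.8;python3 - <<'E'
from h import *
s=get_state();print(s['tcp_rot'],s['wrist_torque']); snap('wrist','w10')
E
```

```text
clock 23.27 pos [0.4497 0.281  0.1332] rot [-0.0056 -0.0195 -0.017 ] shift(after turn) [-0.003   0.0025  0.0107] j [-0.11  0.34 -0.63  1.92  0.24  0.96 -2.16] gap 0.0473 F [0.4186 0.4194 5.4368]
[ 9.90648182e-01  1.36435725e-01  1.11012974e-03 -4.90750951e-04] [ 0.12545039  0.17412949 -0.02281289]
```

View pics/w10.png

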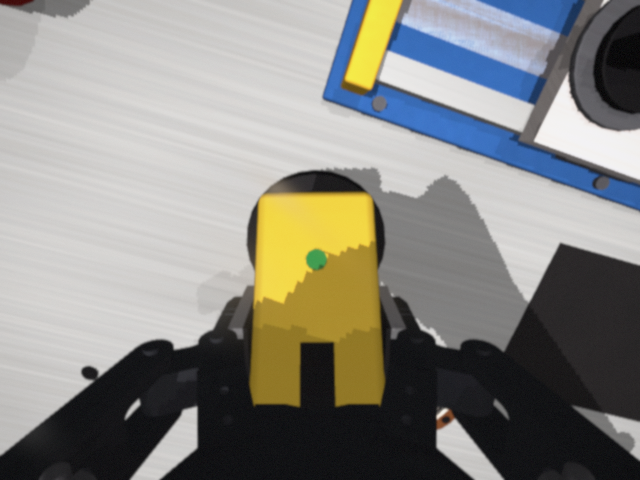

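w10 shows the head gripped symmetrically, its nose edge at row 194 (columns 259-373). The disc spans columns 247-385 with its top at row 172.

Run:
```python
from h import *
np.set_printoptions(precision=4,suppress=True)
w=load('w10');s=get_state();M=Ro.from_quat(s['tcp_rot']).as_matrix();p=np.array(s['eef_pos'])
for n,u,z in [('noseL',(259,194),.1355),('noseR',(373,194),.1355),('disctop',(316,171),.012),('discL',(247,236),.012),('discR',(385,236),.012)]:
    X=onz(w,u,z);print(n,X,'tool',M.T@(X-p))
```

```text
noseL [0.4917 0.3167 0.1355] tool [ 0.0501 -0.023  -0.0021]
noseR [0.5043 0.2718 0.1355] tool [ 0.0501  0.0236 -0.0022]
disctop [0.4932 0.2932 0.012 ] tool [0.0449 0.0001 0.1213]
discL [0.4288 0.3324 0.012 ] tool [-0.0065 -0.0551  0.1212]
discR [0.4587 0.2263 0.012 ] tool [-0.0064  0.0552  0.1212]
```

Call:
play_rows([
  [[0,0,0],[0,0,-0.02],0.8],
  [[0,0,0],[0,0,-0.035],0.8],
  [[0,0,0],[0,0,-0.05],0.8],
  [[0,0,0],[0,0,-0.05],0.8],
  [[0,0,0],[0,0,-0.05],0.8],
  [[0,0,0],[0,0,-0.05],0.8],
  [[0,0,0],[0,0,-0.05],0.8],
  [[0,0,0],[0,0,-0.04],0.8],
])

```text
clock: 23.98
eef_pos: [0.4487, 0.2798, 0.2368]
tcp_rot: [0.991, 0.136, 0.0, 0.0]
wrist_force: [0.5, 0.1, -3.2]
finger_gap: 0.0473
gripper_force: 62.0
```

Call:
play_rows([
  [[0,0,0.285],[0,0,0],0.8],
  [[0,0,0.285],[0,0,0],0.8],
  [[0,0,0.285],[0,0,0],0.8],
  [[0,0,0.285],[0,0,0],0.8],
  [[0,0,0.285],[0,0,0],0.8],
  [[0,0,0.285],[0,0,0],0.8],
  [[0,0,0.285],[0,0,0],0.8],
  [[0,0,0.285],[0,0,0],0.8],
])

```text
clock: 24.65
eef_pos: [0.4485, 0.2797, 0.2355]
tcp_rot: [1.0, -0.001, -0.0, 0.0]
wrist_force: [1.5, 0.3, -2.7]
finger_gap: 0.0475
gripper_force: 62.2
```

Call:
play_rows([
  [[0,0,0],[0.012,0.0736,0],0.8],
  [[0,0,0],[0.012,0.0736,0],0.8],
  [[0,0,0],[0.012,0.0736,0],0.8],
  [[0,0,0],[0.012,0.0736,0],0.8],
  [[0,0,0],[0.012,0.0736,0],0.8],
  [[0,0,0],[0.012,0.0736,0],0.8],
  [[0,0,0],[0.012,0.0736,0],0.8],
  [[0,0,0],[0.012,0.0736,0],0.8],
])

```text
clock: 25.32
eef_pos: [0.4772, 0.1022, 0.2356]
tcp_rot: [1.0, 0.0, -0.0, 0.0]
wrist_force: [-0.4, 0.3, -2.9]
finger_gap: 0.0475
gripper_force: 62.5
```

Call:
play_rows([
  [[0,0,0],[0.012,0.0736,0],0.8],
  [[0,0,0],[0.012,0.0736,0],0.8],
  [[0,0,0],[0.012,0.0736,0],0.8],
  [[0,0,0],[0.012,0.0736,0],0.8],
  [[0,0,0],[0.012,0.0736,0],0.8],
  [[0,0,0],[0.012,0.0736,0],0.8],
  [[0,0,0],[0.012,0.0736,0],0.8],
  [[0,0,0],[0.012,0.0736,0],0.8],
])

```text
clock: 25.98
eef_pos: [0.506, -0.0742, 0.2356]
tcp_rot: [1.0, 0.0, -0.0, 0.0]
wrist_force: [-0.2, -0.4, -3.2]
finger_gap: 0.0475
gripper_force: 62.5
```

Call:
play_rows([
  [[0,-0.3636,0],[0,0,0],0.8],
  [[0,-0.3636,0],[0,0,0],0.8],
  [[0,-0.3636,0],[0,0,0],0.8],
  [[0,-0.3636,0],[0,0,0],0.8],
  [[0,-0.3636,0],[0,0,0],0.8],
  [[0,-0.3636,0],[0,0,0],0.8],
  [[0,-0.3636,0],[0,0,0],0.8],
  [[0,-0.3636,0],[0,0,0],0.8],
])

```text
clock: 26.65
eef_pos: [0.5066, -0.0732, 0.2357]
tcp_rot: [0.985, 0.0, -0.175, -0.0]
wrist_force: [0.3, 0.5, -2.6]
finger_gap: 0.0473
gripper_force: 62.6
```

```bash
cat > beam.py <<'E'
from h import *
import sys
np.set_printoptions(precision=4,suppress=True)
W=np.array([.040,0,.016]);B=np.array([np.cos(np.radians(35)),0,np.sin(np.radians(35))])
def beam(L,d=.11):
    s=get_state();M=Ro.from_quat(s['tcp_rot']).as_matrix();p=np.array(s['eef_pos']);w=p+M@W;b=M@B
    h=w+b*(L[2]-w[2])/b[2]; L=np.array(L)
    print('clock',s['clock'],'pos',p,'hit',h,'err',h-L,'dist',np.linalg.norm(h-w),'inc',np.degrees(np.arccos(-b[2])),'shift units',M.T@(L-d*b-w)/.3,'gap',s['finger_gap'],'rotvec to yaw0', Ro.from_matrix(M.T@np.diag([1,-1,-1.])@Ro.from_rotvec([0,-.349,0]).as_matrix()).as_rotvec()/.12)
if __name__=='__main__': beam([float(x) for x in sys.argv[1:4]])
E
python3 beam.py 0.6037 -0.0722 0.062
```

```text
clock 26.65 pos [ 0.5066 -0.0732  0.2357] hit [ 0.6397 -0.0731  0.062 ] err [ 0.036  -0.0009  0.    ] dist 0.17670920912439586 inc 34.89681909095433 shift units [ 0.0694 -0.0031  0.1688] gap 0.047321537879996316 rotvec to yaw0 [-0.001   0.0156  0.0016]
```

Call:
play_rows([
  [[0,0,0],[0.0116,0,0.0281],0.8],
  [[0,0,0],[0.0116,0,0.0281],0.8],
  [[0,0,0],[0.0116,0,0.0281],0.8],
  [[0,0,0],[0.0116,-0.0015,0.0281],0.8],
  [[0,0,0],[0.0116,-0.0015,0.0281],0.8],
  [[0,0,0],[0.0116,0,0.0281],0.8],
  [[0,0,0],[0,0,0],0.8],
  [[0,0,0],[0,0,0],0.8],
])

```text
clock: 27.32
eef_pos: [0.5083, -0.0723, 0.1804]
tcp_rot: [0.985, 0.0, -0.174, -0.0]
wrist_force: [-0.5, -0.4, -2.6]
finger_gap: 0.0472
gripper_force: 62.7
```

```bash
python3 beam.py 0.6037 -0.0722 0.062
python3 - <<'E'
from m1 import *
for f,n in (('w11','wrist'),('t11','top'),('s11','scene')):
    w=snap(n,f);c=w['color'].astype(int)
    print(n,'label px',proj(w,[.6037,-.0722,.062]))
    m=(c[:,:,0]>1.6*c[:,:,1]+20)&(c[:,:,0]>1.6*c[:,:,2]+20)&(c[:,:,0]>90)
    for b in blobs(w,m,3): print(b[1],b[2], onz(w,b[2],.062))
E
```

```text
clock 27.3167 pos [ 0.5083 -0.0723  0.1804] hit [ 0.603  -0.0723  0.062 ] err [-0.0007 -0.0001  0.    ] dist 0.10934551021008464 inc 34.92904201084414 shift units [ 0.0003 -0.0002 -0.002 ] gap 0.047243982322828275 rotvec to yaw0 [0.     0.0109 0.0003]
wrist label px [315.7051  27.8158]
[621 121  19  34 342] [633.114  141.3596] [ 0.5371 -0.2882  0.062 ]
top label px [358.8133 198.0609]
[ 161   89  105   11 1022] [212.9648  93.9726] [0.8755 0.3097 0.062 ]
[437 181   5  33 105] [438.8667 196.4286] [ 0.6111 -0.2766  0.062 ]
scene label px [262.57   251.3943]
[215 197  35  14 126] [232.2302 203.373 ] [ 0.5833 -0.3007  0.062 ]
[ 192  384   63   96 1650] [221.9382 433.5624] [0.9   0.327 0.062]
[420 411  26  10  95] [433.0526 416.9895] [0.5436 0.521  0.062 ]
```

Run:
```python
from m1 import *
for f in('w10','w11'):
    w=load(f);h=cv2.cvtColor(w['color'],cv2.COLOR_RGB2HSV);m=(h[:,:,0]>18)&(h[:,:,0]<34)&(h[:,:,1]>120)&(h[:,:,2]>60)
    for b in blobs(w,m,3000): print(f,b[1],b[2], [ (np.where(b[3][r])[0].min(),np.where(b[3][r])[0].max()) for r in (210,260)])
w=load('w11');g=cv2.cvtColor(w['color'],cv2.COLOR_RGB2GRAY)
from m2 import dark_inside
[print(*x) for x in dark_inside(w,(316,30),75) if x[1]>60]
```

```text
w10 [  249   191   137   216 24504] [316.1514 295.6736] [(np.int64(257), np.int64(374)), (np.int64(255), np.int64(377))]
w11 [  249   191   137   217 24492] [316.148  295.9299] [(np.int64(257), np.int64(373)), (np.int64(255), np.int64(377))]
med 214.0
[316.07   4.54] 1862
[358.44  63.56] 10927
[316.72  10.07] 93
[315.57  18.58] 2875
[314.92  32.06] 1621
[314.37  43.  ] 2504
[313.82  55.51] 1341
[275.3   69.67] 2726
```

Call:
play_rows([
  [[0,0,0],[0,0,0],0.8],
  [[0,0,0],[0,0,0],0.8],
  [[0,0,0],[0,0,0],0.8],
  [[0,0,0],[0,0,0],0.8],
  [[0,0,0],[0,0,0],0.8],
  [[0,0,0],[0,0,0],0.8],
  [[0,0,0],[0,0,0],0.8],
  [[0,0,0],[0,0,0],0.8],
])

```text
clock: 28.13
eef_pos: [0.5089, -0.0722, 0.1809]
tcp_rot: [0.985, 0.0, -0.174, 0.0]
wrist_force: [0.7, -0.1, -2.4]
finger_gap: 0.0471
gripper_force: 62.7
```

Call:
play_rows([
  [[0,0,0],[0,0,0],0.8],
  [[0,0,0],[0,0,0],0.8],
  [[0,0,0],[0,0,0],0.8],
  [[0,0,0],[0,0,0],0.8],
  [[0,0,0],[0,0,0],0.8],
  [[0,0,0],[0,0,0],0.8],
  [[0,0,0],[0,0,0],0.8],
  [[0,0,0],[0,0,0],0.8],
])

```text
clock: 28.8
eef_pos: [0.5088, -0.0723, 0.1809]
tcp_rot: [0.985, 0.0, -0.174, 0.0]
wrist_force: [-0.4, -0.1, -2.8]
finger_gap: 0.0474
gripper_force: 62.7
```

Call:
play_rows([
  [[0,0,0],[0,0,0],0.8],
  [[0,0,0],[0,0,0],0.8],
  [[0,0,0],[0,0,0],0.8],
  [[0,0,0],[0,0,0],0.8],
  [[0,0,0],[0,0,0],0.8],
  [[0,0,0],[0,0,0],0.8],
  [[0,0,0],[0,0,0],0.8],
  [[0,0,0],[0,0,0],0.8],
])

```text
clock: 29.47
eef_pos: [0.5088, -0.0723, 0.1809]
tcp_rot: [0.985, 0.0, -0.174, 0.0]
wrist_force: [-0.4, 0.2, -2.4]
finger_gap: 0.0472
gripper_force: 62.7
```

Call:
play_rows([
  [[0,0,0],[0,0,0],0.8],
  [[0,0,0],[0,0,0],0.8],
  [[0,0,0],[0,0,0],0.8],
  [[0,0,0],[0,0,0],0.8],
  [[0,0,0],[0,0,0],0.8],
  [[0,0,0],[0,0,0],0.8],
  [[0,0,0],[0,0,0],0.8],
  [[0,0,0],[0,0,0],0.8],
])

```text
clock: 30.13
eef_pos: [0.5088, -0.0723, 0.1809]
tcp_rot: [0.985, 0.0, -0.174, 0.0]
wrist_force: [0.2, 0.3, -2.6]
finger_gap: 0.0474
gripper_force: 62.7
```

```bash
python3 beam.py 0.6037 -0.0722 0.062;python3 beam.py 0.6078 0.038 0.062
```

```text
clock 30.1333 pos [ 0.5088 -0.0723  0.1809] hit [ 0.6041 -0.0723  0.062 ] err [ 0.0004 -0.0001  0.    ] dist 0.11010773836589174 inc 35.00209935206577 shift units [-0.001  -0.0002  0.0007] gap 0.04736121150148878 rotvec to yaw0 [0.001  0.0002 0.0002]
clock 30.1333 pos [ 0.5088 -0.0723  0.1809] hit [ 0.6041 -0.0723  0.062 ] err [-0.0037 -0.1103  0.    ] dist 0.11010773836589174 inc 35.00209935206577 shift units [ 0.0118 -0.3675 -0.004 ] gap 0.04736121150148878 rotvec to yaw0 [0.001  0.0002 0.0002]
```

Call:
play_rows([
  [[0,0,0],[0,0,0],0.8],
  [[0,0,0],[0,0,0],0.8],
  [[0,0,0],[0,0,0],0.8],
  [[0,0,0],[0,0,0],0.8],
  [[0,0,0],[0,0,0],0.8],
  [[0,0,0],[0,0,0],0.8],
  [[0,0,0],[0,0,0],0.8],
  [[0,0,0],[0,0,0],0.8],
])

```text
clock: 30.8
eef_pos: [0.5089, -0.0723, 0.1809]
tcp_rot: [0.985, 0.0, -0.174, 0.0]
wrist_force: [-0.9, 1.1, -3.0]
finger_gap: 0.0477
gripper_force: 62.7
```

Call:
play_rows([
  [[0,0,0],[0.0015,-0.046,0],0.8],
  [[0,0,0],[0.0015,-0.046,0],0.8],
  [[0,0,0],[0.0015,-0.046,0],0.8],
  [[0,0,0],[0.0015,-0.046,0],0.8],
  [[0,0,0],[0.0015,-0.046,0],0.8],
  [[0,0,0],[0.0015,-0.046,0],0.8],
  [[0,0,0],[0.0015,-0.046,0],0.8],
  [[0,0,0],[0.0015,-0.046,0],0.8],
])

```text
clock: 31.47
eef_pos: [0.5122, 0.0398, 0.1797]
tcp_rot: [0.985, 0.0, -0.174, 0.0]
wrist_force: [1.1, -1.1, -2.9]
finger_gap: 0.0473
gripper_force: 62.7
```

Call:
play_rows([
  [[0,0,0],[0,0,0],0.8],
  [[0,0,0],[0,0,0],0.8],
  [[0,0,0],[0,0,0],0.8],
  [[0,0,0],[0,0,0],0.8],
  [[0,0,0],[0,0,0],0.8],
  [[0,0,0],[0,0,0],0.8],
  [[0,0,0],[0,0,0],0.8],
  [[0,0,0],[0,0,0],0.8],
])

```text
clock: 32.13
eef_pos: [0.5122, 0.0378, 0.1797]
tcp_rot: [0.985, -0.0, -0.174, 0.0]
wrist_force: [-0.4, 0.4, -2.3]
finger_gap: 0.0472
gripper_force: 62.6
```

```bash
python3 beam.py 0.6078 0.038 0.062
python3 - <<'E'
from m2 import *
w=snap('wrist','w12');print(proj(w,[.6078,.038,.062]))
[print(*x) for x in dark_inside(w,(316,30),65) if x[1]>60]
E
```

```text
clock 32.1333 pos [0.5122 0.0378 0.1797] hit [0.6066 0.0377 0.062 ] err [-0.0012 -0.0003  0.    ] dist 0.10860708373448848 inc 35.003806380370754 shift units [-0.0002 -0.0008 -0.004 ] gap 0.04721539331967182 rotvec to yaw0 [ 0.0004 -0.     -0.0046]
[315.3814  27.8447]
med 217.0
[338.86  17.46] 1596
[362.97  24.65] 8573
[327.42  21.04] 2828
[318.26  25.39] 1648
[307.37  29.91] 2675
[296.74  34.55] 1609
[274.85  44.88] 2418
[328.86  68.92] 2181
```

View pics/w12.png

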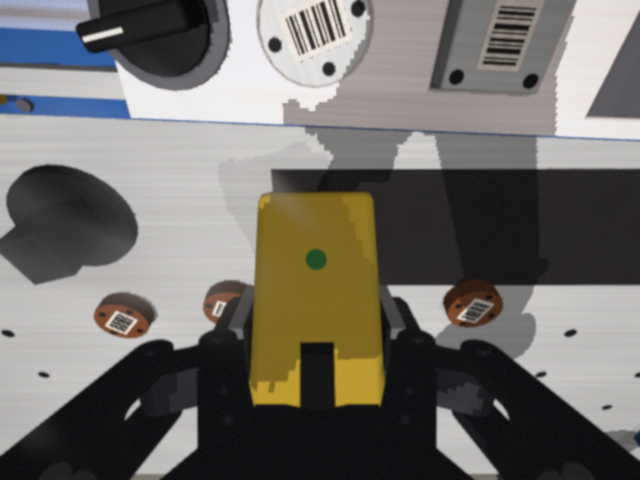

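w12 shows the round label centred at about (316,28), matching the predicted beam point (315,28). The scanner hasn't shifted in the grip, and the knob bar runs (78,38) to (205,10). I keep holding the beam on the label.

Call:
play_rows([
  [[0,0,0],[0,0,0],0.8],
  [[0,0,0],[0,0,0],0.8],
  [[0,0,0],[0,0,0],0.8],
  [[0,0,0],[0,0,0],0.8],
  [[0,0,0],[0,0,0],0.8],
  [[0,0,0],[0,0,0],0.8],
  [[0,0,0],[0,0,0],0.8],
  [[0,0,0],[0,0,0],0.8],
])

```text
clock: 32.85
eef_pos: [0.5122, 0.0381, 0.1796]
tcp_rot: [0.985, 0.0, -0.174, 0.0]
wrist_force: [-0.3, 0.3, -2.8]
finger_gap: 0.0475
gripper_force: 62.6
```

Call:
play_rows([
  [[0,0,0],[0,0,0],0.8],
  [[0,0,0],[0,0,0],0.8],
  [[0,0,0],[0,0,0],0.8],
  [[0,0,0],[0,0,0],0.8],
  [[0,0,0],[0,0,0],0.8],
  [[0,0,0],[0,0,0],0.8],
  [[0,0,0],[0,0,0],0.8],
  [[0,0,0],[0,0,0],0.8],
])

```text
clock: 33.52
eef_pos: [0.5122, 0.0382, 0.1797]
tcp_rot: [0.985, 0.0, -0.174, 0.0]
wrist_force: [-0.3, 0.4, -3.0]
finger_gap: 0.0472
gripper_force: 62.6
```

Call:
play_rows([
  [[0,0,0],[0,0,0],0.8],
  [[0,0,0],[0,0,0],0.8],
  [[0,0,0],[0,0,0],0.8],
  [[0,0,0],[0,0,0],0.8],
  [[0,0,0],[0,0,0],0.8],
  [[0,0,0],[0,0,0],0.8],
  [[0,0,0],[0,0,0],0.8],
  [[0,0,0],[0,0,0],0.8],
])

```text
clock: 34.18
eef_pos: [0.5122, 0.0381, 0.1796]
tcp_rot: [0.985, 0.0, -0.174, 0.0]
wrist_force: [0.4, 0.5, -2.4]
finger_gap: 0.047
gripper_force: 62.6
```

Call:
play_rows([
  [[0,0,0],[0,0,0],0.8],
  [[0,0,0],[0,0,0],0.8],
  [[0,0,0],[0,0,0],0.8],
  [[0,0,0],[0,0,0],0.8],
  [[0,0,0],[0,0,0],0.8],
  [[0,0,0],[0,0,0],0.8],
  [[0,0,0],[0,0,0],0.8],
  [[0,0,0],[0,0,0],0.8],
])

```text
clock: 34.85
eef_pos: [0.5122, 0.0381, 0.1797]
tcp_rot: [0.985, 0.0, -0.174, 0.0]
wrist_force: [-0.3, -0.1, -3.2]
finger_gap: 0.0473
gripper_force: 62.6
```

Call:
play_rows([
  [[0,0,0],[0,0,-0.04],0.8],
  [[0,0,0],[0,0,-0.04],0.8],
  [[0,0,0],[0,0,-0.04],0.8],
  [[0,0,0],[0,0,-0.04],0.8],
  [[0,0,0],[0,0,-0.04],0.8],
  [[0,0,0],[-0.03,0,0],0.8],
  [[0,0,0],[-0.03,0,0],0.8],
  [[0,0,0],[-0.03,0,0],0.8],
])

```text
clock: 35.52
eef_pos: [0.5062, 0.0382, 0.2455]
tcp_rot: [0.985, 0.0, -0.174, 0.0]
wrist_force: [0.2, -0.7, -3.6]
finger_gap: 0.0475
gripper_force: 62.8
```

Call:
play_rows([
  [[0,0.3636,0],[0,0,0],0.8],
  [[0,0.3636,0],[0,0,0],0.8],
  [[0,0.3636,0],[0,0,0],0.8],
  [[0,0.3636,0],[0,0,0],0.8],
  [[0,0.3636,0],[0,0,0],0.8],
  [[0,0.3636,0],[0,0,0],0.8],
  [[0,0.3636,0],[0,0,0],0.8],
  [[0,0.3636,0],[0,0,0],0.8],
])

```text
clock: 36.18
eef_pos: [0.5054, 0.038, 0.2449]
tcp_rot: [1.0, 0.0, -0.0, 0.0]
wrist_force: [0.2, 0.4, -2.8]
finger_gap: 0.0472
gripper_force: 62.6
```

```bash
python3 beam.py 0.6078 0.038 0.062; python3 go.py 0.4497 0.281 0.236 0
```

```text
clock 36.1833 pos [0.5054 0.038  0.2449] hit [0.7834 0.0379 0.062 ] err [ 0.1756 -0.0001  0.    ] dist 0.2907122924918695 inc 54.977412565748 shift units [-0.092  -0.0003  0.3457] gap 0.04721707042779925 rotvec to yaw0 [ 0.0065 -2.905   0.0003]
clock 36.18 pos [0.5054 0.038  0.2449] rot [0.0063 0.0033 0.0014] shift(after turn) [-0.1856 -0.8099  0.0295] j [ 0.22  0.15 -0.42  1.84  0.07  1.16 -1.79] gap 0.0472 F [ 0.2017  0.4249 -2.8481]
```

Call:
play_rows([
  [[0,0,0],[-0.0155,-0.0675,0],0.8],
  [[0,0,0],[-0.0155,-0.0675,0],0.8],
  [[0,0,0],[-0.0155,-0.0675,0],0.8],
  [[0,0,0],[-0.0155,-0.0675,0],0.8],
  [[0,0,0],[-0.0155,-0.0675,0],0.8],
  [[0,0,0],[-0.0155,-0.0675,0],0.8],
  [[0,0,0],[-0.0155,-0.0675,0],0.8],
  [[0,0,0],[-0.0155,-0.0675,0],0.8],
])

```text
clock: 36.85
eef_pos: [0.4679, 0.2002, 0.2447]
tcp_rot: [1.0, 0.0, -0.001, 0.001]
wrist_force: [0.7, 0.4, -2.7]
finger_gap: 0.0473
gripper_force: 62.7
```

Call:
play_rows([
  [[0,0,0],[-0.0155,-0.0675,0],0.8],
  [[0,0,0],[-0.0155,-0.0675,0],0.8],
  [[0,0,0],[-0.0155,-0.0675,0],0.8],
  [[0,0,0],[-0.0155,-0.0675,0],0.8],
  [[0,0,-0.57],[0,0,0],0.8],
  [[0,0,-0.57],[0,0,0],0.8],
  [[0,0,-0.57],[0,0,0],0.8],
  [[0,0,-0.57],[0,0,0],0.8],
])

```text
clock: 37.52
eef_pos: [0.4497, 0.2802, 0.2446]
tcp_rot: [0.99, 0.138, -0.001, 0.001]
wrist_force: [0.1, 1.2, -3.7]
finger_gap: 0.0474
gripper_force: 62.7
```

Call:
play_rows([
  [[0,0,0],[0,0,0],0.8],
  [[0,0,0],[0,0,0],0.8],
  [[0,0,0],[0,0,0],0.8],
  [[0,0,0],[0,0,0],0.8],
  [[0,0,0],[0,0,0],0.8],
  [[0,0,0],[0,0,0],0.8],
  [[0,0,0],[0,0,0],0.8],
  [[0,0,0],[0,0,0],0.8],
])

```text
clock: 38.18
eef_pos: [0.4515, 0.2812, 0.2452]
tcp_rot: [0.991, 0.136, -0.0, 0.0]
wrist_force: [-0.2, 0.5, -3.2]
finger_gap: 0.0472
gripper_force: 62.7
```

```bash
python3 go.py 0.4497 0.281 0.1332 15.68
```

```text
clock 38.18 pos [0.4515 0.2812 0.2452] rot [ 0.0009  0.0006 -0.0013] shift(after turn) [-0.006  -0.0011  0.3735] j [-0.09  0.22 -0.63  1.79  0.14  1.18 -2.06] gap 0.0472 F [-0.1877  0.5402 -3.1652]
```

Call:
play_rows([
  [[0,0,0],[-0.006,-0.001,0],0.8],
  [[0,0,0],[0,0,0.025],0.8],
  [[0,0,0],[0,0,0.035],0.8],
  [[0,0,0],[0,0,0.035],0.8],
  [[0,0,0],[0,0,0.025],0.8],
  [[0,0,0],[0,0,0.02],0.8],
  [[0,0,0],[0,0,0.02],0.8],
  [[0,0,0],[0,0,0.02],0.8],
])

```text
clock: 38.85
eef_pos: [0.4498, 0.281, 0.1905]
tcp_rot: [0.991, 0.136, -0.0, 0.0]
wrist_force: [0.7, -0.3, -2.6]
finger_gap: 0.0473
gripper_force: 62.8
```

```bash
python3 go.py 0.4497 0.281 0.1332 15.68
```

```text
clock 38.85 pos [0.4498 0.281  0.1905] rot [ 0.      0.001  -0.0001] shift(after turn) [-0.0002 -0.0001  0.1911] j [-0.11  0.27 -0.63  1.86  0.18  1.07 -2.1 ] gap 0.0473 F [ 0.6556 -0.2986 -2.5699]
```

Call:
play_rows([
  [[0,0,0],[0,0,0.02],0.8],
  [[0,0,0],[0,0,0.02],0.8],
  [[0,0,0],[0,0,0.025],0.8],
  [[0,0,0],[0,0,0.025],0.8],
  [[0,0,0],[0,0,0.025],0.8],
  [[0,0,0],[0,0,0.025],0.8],
  [[0,0,0],[0,0,0.02],0.8],
  [[0,0,0],[0,0,0.01],0.8],
])

```text
clock: 39.52
eef_pos: [0.4493, 0.2805, 0.1391]
tcp_rot: [0.991, 0.136, -0.001, 0.0]
wrist_force: [-0.2, -0.5, -3.3]
finger_gap: 0.0476
gripper_force: 62.8
```

```bash
python3 go.py 0.4497 0.281 0.1332 15.68
```

```text
clock 39.52 pos [0.4493 0.2805 0.1391] rot [0.0043 0.0133 0.0001] shift(after turn) [ 0.0019 -0.0011  0.0195] j [-0.13  0.33 -0.61  1.91  0.22  0.97 -2.14] gap 0.0476 F [-0.156  -0.5437 -3.2756]
```

Call:
play_rows([
  [[0,0,0],[0.002,-0.001,0.006],0.8],
  [[0,0,0],[0,0,0.006],0.8],
  [[0,0,0],[0,0,0.005],0.8],
  [[0,0,0],[0,0,0.002],0.8],
  [[0,0,0],[0,0,0],0.8],
  [[0,0,0],[0,0,0],0.8],
  [[0,0,0],[0,0,0],0.8],
  [[0,0,0],[0,0,0],0.8],
])

```text
clock: 40.18
eef_pos: [0.4503, 0.2814, 0.1347]
tcp_rot: [0.991, 0.136, 0.0, 0.0]
wrist_force: [-0.8, -0.8, -3.1]
finger_gap: 0.0475
gripper_force: 62.8
```

```bash
python3 go.py 0.4497 0.281 0.1332 15.68
```

```text
clock 40.18 pos [0.4503 0.2814 0.1347] rot [ 0.0005 -0.0028 -0.0004] shift(after turn) [-0.0024  0.0009  0.0051] j [-0.13  0.33 -0.61  1.91  0.23  0.96 -2.15] gap 0.0475 F [-0.8453 -0.7933 -3.093 ]
```

Call:
play_rows([
  [[0,0,0],[-0.002,0,0.005],0.8],
  [[0,0,0],[0,0,0.002],0.8],
  [[0,0,0],[0,0,0],0.8],
  [[0,0,0],[0,0,0],0.8],
  [[0,0,0],[0,0,0],0.3],
  [[0,0,0],[0,0,0],0],
  [[0,0,0],[0,0,0],0],
  [[0,0,0],[0,0,0],0],
])

```text
clock: 40.85
eef_pos: [0.4495, 0.2812, 0.1323]
tcp_rot: [0.991, 0.136, -0.0, 0.0]
wrist_force: [-0.2, -0.4, 0.2]
finger_gap: 0.0858
gripper_force: 0.0
```

Call:
play_rows([
  [[0,0,0],[0,0,0],0],
  [[0,0,0],[0,0,-0.05],0],
  [[0,0,0],[0,0,-0.08],0],
  [[0,0,0],[0,0,-0.08],0],
  [[0,0,0],[0,0,-0.08],0],
  [[0,0,0],[0,0,-0.08],0],
  [[0,0,0],[0,0,-0.08],0],
  [[0,0,0],[0,0,-0.05],0],
])

```text
clock: 41.52
eef_pos: [0.4503, 0.2819, 0.2851]
tcp_rot: [0.991, 0.136, 0.002, -0.001]
wrist_force: [-0.6, -0.0, -0.6]
finger_gap: 0.0852
gripper_force: 0.0
```

```bash
python3 go.py 0.6124 0.123 0.25 -2.5
python3 - <<'E'
from m1 import *
for n in ('top','scene'):
    w=snap(n,n+'13')
    for f in (n+'0',n+'13'):
        c=load(f)['color'];h=cv2.cvtColor(c,cv2.COLOR_RGB2HSV);m=(h[:,:,0]>18)&(h[:,:,0]<34)&(h[:,:,1]>120)&(h[:,:,2]>60)
        print(f,[(b[1].tolist(),b[2]) for b in blobs(w,m,200)])
E
```

```text
clock 41.52 pos [0.4503 0.2819 0.2851] rot [-0.0097 -0.0264  2.6446] shift(after turn) [0.563  0.5057 0.1169] j [-0.08  0.18 -0.64  1.73  0.11  1.26 -2.04] gap 0.0852 F [-0.5651 -0.0471 -0.6142]
top0 [([167, 101, 106, 14, 1298], array([219.7034, 107.2219])), ([217, 168, 11, 51, 389], array([221.7815, 192.8149])), ([197, 232, 26, 46, 847], array([208.3164, 255.0638])), ([612, 252, 28, 24, 258], array([625.7093, 263.7403])), ([621, 376, 19, 27, 225], array([630.2   , 388.7644]))]
top13 [([167, 101, 106, 14, 1311], array([219.5553, 107.3112])), ([217, 168, 11, 51, 398], array([221.8844, 192.8492])), ([197, 243, 26, 34, 591], array([208.6125, 260.1134])), ([612, 252, 28, 25, 283], array([625.7915, 264.2261])), ([619, 341, 21, 16, 219], array([629.2055, 348.6484])), ([621, 376, 19, 27, 228], array([630.1842, 388.7237]))]
scene0 [([287, 23, 16, 93, 753], array([294.2178,  69.1886])), ([188, 39, 33, 106, 1075], array([201.8112,  92.1023])), ([376, 265, 42, 51, 1141], array([396.6661, 290.3111])), ([306, 338, 53, 38, 827], array([331.786 , 356.4365])), ([205, 369, 72, 111, 1926], array([239.5306, 426.3686]))]
scene13 [([287, 23, 16, 93, 809], array([293.9963,  68.6638])), ([188, 39, 33, 106, 1074], array([201.8017,  92.1285])), ([375, 266, 43, 51, 1123], array([396.1745, 291.2556])), ([306, 338, 53, 38, 820], array([331.828 , 356.4244])), ([205, 369, 72, 111, 1923], array([239.5309, 426.3937]))]
```

The scanner is parked again at the same place in both views. Next I go over the knob with yaw 87.5°.

Call:
play_rows([
  [[0,0,-0.95],[0,0,0],0],
  [[0,0,-0.95],[0,0,0],0],
  [[0,0,-0.95],[0,0,0],0],
  [[0,0,-0.95],[0,0,0],0],
  [[0,0,-0.95],[0,0,0],0],
  [[0,0,-0.95],[0,0,0],0],
  [[0,0,-0.95],[0,0,0],0],
  [[0,0,-0.95],[0,0,0],0],
])

```text
clock: 42.28
eef_pos: [0.4491, 0.2808, 0.281]
tcp_rot: [0.828, 0.561, -0.001, -0.0]
wrist_force: [-0.1, -0.4, 0.6]
finger_gap: 0.0855
gripper_force: 0.0
```

Call:
play_rows([
  [[0,0,-0.95],[0,0,0],0],
  [[0,0,-0.95],[0,0,0],0],
  [[0,0,-0.94],[0,0,0],0],
  [[0,0,0],[-0.05,0.0435,0],0],
  [[0,0,0],[-0.05,0.0435,0],0],
  [[0,0,0],[-0.05,0.0435,0],0],
  [[0,0,0],[-0.05,0.0435,0.02],0],
  [[0,0,0],[-0.05,0.0435,0.02],0],
])

```text
clock: 42.95
eef_pos: [0.5117, 0.2024, 0.2692]
tcp_rot: [0.723, 0.691, -0.001, -0.0]
wrist_force: [-0.3, 0.2, 0.1]
finger_gap: 0.0853
gripper_force: 0.0
```

Call:
play_rows([
  [[0,0,0],[-0.05,0.0435,0.025],0],
  [[0,0,0],[-0.05,0.0435,0.025],0],
  [[0,0,0],[-0.05,0.0435,0.025],0],
  [[0,0,0],[-0.05,0.0435,0.025],0],
  [[0,0,0],[-0.05,0.0435,0.025],0],
  [[0,0,0],[-0.05,0.0435,0.025],0],
  [[0,0,0],[-0.05,0.0435,0.025],0],
  [[0,0,0],[-0.05,0.0435,0],0],
])

```text
clock: 43.62
eef_pos: [0.6103, 0.0772, 0.2155]
tcp_rot: [0.723, 0.691, -0.001, -0.001]
wrist_force: [0.4, 0.7, -0.1]
finger_gap: 0.0853
gripper_force: 0.0
```

Call:
play_rows([
  [[0,0,0],[0,0,0],0],
  [[0,0,0],[0,0,0],0],
  [[0,0,0],[0,0,0],0],
  [[0,0,0],[0,0,0],0],
  [[0,0,0],[0,0,0],0],
  [[0,0,0],[0,0,0],0],
  [[0,0,0],[0,0,0],0],
  [[0,0,0],[0,0,0],0],
])

```text
clock: 44.28
eef_pos: [0.6104, 0.0793, 0.2182]
tcp_rot: [0.722, 0.691, 0.0, 0.0]
wrist_force: [-0.2, -0.1, 1.0]
finger_gap: 0.0855
gripper_force: 0.0
```

```bash
python3 go.py 0.612 0.123 0.12 87.5
python3 - <<'E'
from h import *
w=snap('wrist','w14');c=proj(w,[.612,.123,.07]);print(c)
x,y=int(c[0])-110,max(0,int(c[1])-110);print(x,y)
cv2.imwrite('pics/w14c.png',cv2.resize(w['color'][y:y+220,x:x+220,::-1],None,fx=2.5,fy=2.5))
E
```

```text
clock 44.28 pos [0.6104 0.0793 0.2182] rot [ 0.0028  0.0015 -0.0006] shift(after turn) [ 0.1459 -0.001   0.3272] j [ 0.29  0.4  -0.64  1.63  0.26  1.2  -0.46] gap 0.0855 F [-0.1765 -0.105   1.0456]
[315.63823037 167.89343713]
205 57
```

View pics/w14c.png

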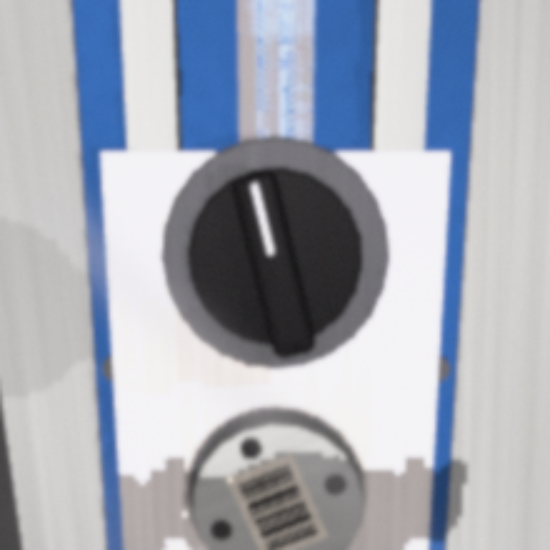

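The crop shows the knob bar from (250,178) to (297,345). It has a white mark (255,183)-(271,253), nearly along the plate's y and turned about 13°.

Run:
```python
from m1 import *
w=load('w14');v=load('w7')
W=w['color'].astype(int);roi=np.zeros(W.shape[:2],bool);roi[125:165,298:325]=1
m=(W.min(2)>130)&roi
for b in blobs(w,m,10):
    l=cv2.fitLine(np.argwhere(b[3])[:,::-1].astype(np.float32),cv2.DIST_L2,0,.01,.01).ravel();q=np.argwhere(b[3]);print('white',b[1],b[2],l)
    ys=q[:,0];p=[l[2:]+l[:2]*((y-l[3])/l[1]) for y in(ys.min(),ys.max())];P=[onz(w,u,.092) for u in p];d=P[0]-P[1];print('yaw',np.degrees(np.arctan2(d[1],d[0])),P)
P=[onz(w,(205+x/2.5,57+y/2.5),.092) for x,y in((250,178),(297,345))];d=P[0]-P[1];print(np.mean(P,0),np.linalg.norm(d),np.degrees(np.arctan2(d[1],d[0])))
print('z check',tri(w,(313.4,158.2),v,(323,57)))
# black base circle centre (z?) and gray ring
print('ring c z.05',onz(w,(205+276/2.5,57+250/2.5),.055),'black c',onz(w,(205+275/2.5,57+258/2.5),.06))
```

```text
white [305 130  10  29 119] [309.5378 144.1176] [  0.244    0.9698 309.5378 144.1176]
yaw 101.76611473680727 [array([0.6062, 0.1535, 0.092 ]), array([0.6105, 0.1329, 0.092 ])]
[0.6116 0.1294 0.092 ] 0.05207707698878863 103.41031093821002
z check (array([0.6108, 0.1326, 0.0902]), np.float64(0.0001450932976993081))
ring c z.05 [0.6121 0.1307 0.055 ] black c [0.6117 0.1284 0.06  ]
```

Call:
play_rows([
  [[0,0,-0.53],[0,0,0],0],
  [[0,0,-0.53],[0,0,0],0],
  [[0,0,-0.53],[0,0,0],0],
  [[0,0,-0.53],[0,0,0],0],
  [[0,0,0],[0.04,0.01,0.05],0],
  [[0,0,0],[0.04,0.01,0.05],0],
  [[0,0,0],[0.04,0.01,0.05],0],
  [[0,0,0],[0.04,0.01,0.05],0],
])

```text
clock: 45.0
eef_pos: [0.6123, 0.1287, 0.1575]
tcp_rot: [0.629, 0.777, 0.0, 0.0]
wrist_force: [-0.5, 0.0, -0.5]
finger_gap: 0.0853
gripper_force: 0.0
```

```bash
python3 go.py 0.6118 0.1295 0.072 102
```

```text
clock 45.0 pos [0.6123 0.1287 0.1575] rot [0.0034 0.0022 0.0021] shift(after turn) [ 0.0029 -0.0011  0.2849] j [ 0.23  0.49 -0.68  1.67  0.34  1.11 -0.34] gap 0.0853 F [-0.5157  0.0389 -0.4842]
```

Call:
play_rows([
  [[0,0,0],[0.002,-0.001,0.04],0],
  [[0,0,0],[0,0,0.045],0],
  [[0,0,0],[0,0,0.045],0],
  [[0,0,0],[0,0,0.045],0],
  [[0,0,0],[0,0,0.045],0],
  [[0,0,0],[0,0,0.04],0],
  [[0,0,0],[0,0,0.025],0],
  [[0,0,0],[0,0,0],0],
])

```text
clock: 45.67
eef_pos: [0.6106, 0.1281, 0.0702]
tcp_rot: [0.629, 0.777, -0.001, -0.001]
wrist_force: [0.2, -0.3, -0.3]
finger_gap: 0.0858
gripper_force: 0.0
```

Call:
play_rows([
  [[0,0,0],[0,0,0],0.5],
  [[0,0,0],[0,0,0],0.6],
  [[0,0,0],[0,0,0],0.7],
  [[0,0,0],[0,0,0],0.75],
  [[0,0,0],[0,0,0],0.8],
  [[0,0,0],[0,0,0],0.9],
  [[0,0,0],[0,0,0],1],
  [[0,0,0],[0,0,0],1],
])

```text
clock: 46.33
eef_pos: [0.6113, 0.1287, 0.0731]
tcp_rot: [0.629, 0.777, -0.001, -0.0]
wrist_force: [-3.4, -1.0, 4.5]
finger_gap: 0.0127
gripper_force: 59.8
```

Call:
play_rows([
  [[0,0,0],[0,0,0],1],
  [[0,0,0],[0,0,0],1],
  [[0,0,0],[0,0,0],1],
  [[0,0,0],[0,0,0],1],
  [[0,0,0],[0,0,0],1],
  [[0,0,0],[0,0,0],1],
  [[0,0,0],[0,0,0],1],
  [[0,0,0],[0,0,0],1],
])

```text
clock: 47.0
eef_pos: [0.6113, 0.1288, 0.0731]
tcp_rot: [0.629, 0.777, -0.001, -0.0]
wrist_force: [-3.9, -0.5, 5.4]
finger_gap: 0.0126
gripper_force: 59.8
```

```bash
python3 go.py 0.6118 0.1295 0.072 102; python3 -c "
from h import *
print(get_state()['wrist_torque'],get_state()['gripper_force'])"
```

```text
clock 47.0 pos [0.6113 0.1288 0.0731] rot [-0.0097  0.0051  0.002 ] shift(after turn) [0.002  0.0023 0.0038] j [ 0.19  0.58 -0.64  1.73  0.41  0.96 -0.4 ] gap 0.0126 F [-3.9096 -0.4757  5.3511]
[-0.14198605  0.63069864 -0.11146487] 59.81800854206085
```

Call:
play_rows([
  [[0,0,-0.5],[0,0,0],1],
  [[0,0,-0.6],[0,0,0],1],
  [[0,0,-0.6],[0,0,0],1],
  [[0,0,-0.6],[0,0,0],1],
  [[0,0,-0.6],[0,0,0],1],
  [[0,0,-0.6],[0,0,0],1],
  [[0,0,-0.6],[0,0,0],1],
  [[0,0,-0.5],[0,0,0],1],
])

```text
clock: 47.67
eef_pos: [0.6113, 0.1288, 0.0731]
tcp_rot: [0.392, 0.92, -0.0, -0.0]
wrist_force: [-3.8, -1.0, 4.6]
finger_gap: 0.0124
gripper_force: 59.8
```

Call:
play_rows([
  [[0,0,-0.5],[0,0,0],1],
  [[0,0,-0.6],[0,0,0],1],
  [[0,0,-0.6],[0,0,0],1],
  [[0,0,-0.6],[0,0,0],1],
  [[0,0,-0.6],[0,0,0],1],
  [[0,0,-0.6],[0,0,0],1],
  [[0,0,-0.6],[0,0,0],1],
  [[0,0,-0.5],[0,0,0],1],
])

```text
clock: 48.33
eef_pos: [0.6113, 0.1288, 0.0731]
tcp_rot: [0.127, 0.992, -0.0, -0.001]
wrist_force: [-2.7, -1.4, 5.0]
finger_gap: 0.0125
gripper_force: 59.8
```

```bash
python3 go.py 0.6118 0.1295 0.072 177.5; python3 -c "
from h import *
print(get_state()['wrist_torque'],get_state()['gripper_force'])"
```

```text
clock 48.33 pos [0.6113 0.1288 0.0731] rot [-0.0061 -0.0084 -1.7544] shift(after turn) [-0.0017  0.0023  0.0037] j [ 0.35  0.66 -0.89  1.73  0.59  1.04  0.58] gap 0.0125 F [-2.6663 -1.4427  5.0226]
[-0.11805983  0.63922186 -0.14987875] 59.84178185462952
```

Call:
play_rows([
  [[0,0,-0.22],[0,0,0],1],
  [[0,0,-0.22],[0,0,0],1],
  [[0,0,-0.22],[0,0,0],1],
  [[0,0,-0.22],[0,0,0],1],
  [[0,0,-0.22],[0,0,0],1],
  [[0,0,-0.22],[0,0,0],1],
  [[0,0,-0.22],[0,0,0],1],
  [[0,0,0],[0,0,0],1],
])

```text
clock: 49.0
eef_pos: [0.6113, 0.1289, 0.0731]
tcp_rot: [0.036, 0.999, -0.0, -0.001]
wrist_force: [-3.6, -0.6, 5.3]
finger_gap: 0.0127
gripper_force: 59.8
```

```bash
python3 go.py 0.6118 0.1295 0.072 177.5; python3 -c "
from h import *
print(get_state()['wrist_torque'],get_state()['gripper_force'])"
```

```text
clock 49.0 pos [0.6113 0.1289 0.0731] rot [-0.0048 -0.0085 -0.2321] shift(after turn) [-0.0016  0.0021  0.0038] j [ 0.38  0.68 -0.93  1.73  0.62  1.05  0.74] gap 0.0127 F [-3.6493 -0.6396  5.2958]
[-0.12209624  0.68952463  0.05178615] 59.844675064086914
```

Call:
play_rows([
  [[0,0,-0.1],[0,0,0],1],
  [[0,0,-0.1],[0,0,0],1],
  [[0,0,-0.1],[0,0,0],1],
  [[0,0,-0.1],[0,0,0],1],
  [[0,0,-0.1],[0,0,0],1],
  [[0,0,0],[0,0,0],1],
  [[0,0,0],[0,0,0],1],
  [[0,0,0],[0,0,0],1],
])

```text
clock: 49.67
eef_pos: [0.6113, 0.1289, 0.0731]
tcp_rot: [0.007, 1.0, -0.0, -0.001]
wrist_force: [-3.5, -0.7, 5.5]
finger_gap: 0.0125
gripper_force: 60.5
```

```bash
python3 go.py 0.6118 0.1295 0.072 177.5; python3 -c "
from h import *
print(get_state()['wrist_torque'],get_state()['gripper_force'])"
```

```text
clock 49.67 pos [0.6113 0.1289 0.0731] rot [-0.0007 -0.012   0.2403] shift(after turn) [-0.0017  0.0021  0.0037] j [ 0.39  0.69 -0.94  1.73  0.63  1.06  0.79] gap 0.0125 F [-3.4833 -0.7299  5.46  ]
[-0.05363974  0.69751821 -0.62029393] 60.46515226364136
```

The torque rise (-0.62 N m) at yaw about 178° shows the knob is fully loose. I release it and go to the handle.

Call:
play_rows([
  [[0,0,0.2],[0,0,0],1],
  [[0,0,0],[0,0,0],0.5],
  [[0,0,0],[0,0,0],0.2],
  [[0,0,0],[0,0,0],0.2],
  [[0,0,0],[0,0,0],0.2],
  [[0,0,0],[0,0,0],0.2],
  [[0,0,0],[0,0,-0.05],0.2],
  [[0,0,0],[0,0,-0.08],0.2],
])

```text
clock: 50.33
eef_pos: [0.6101, 0.128, 0.1101]
tcp_rot: [0.018, 1.0, -0.001, -0.002]
wrist_force: [0.2, -0.5, -0.3]
finger_gap: 0.0685
gripper_force: 0.0
```

Call:
play_rows([
  [[0,0,0],[0,0,-0.1],0.2],
  [[0,0,0],[0,0,-0.1],0.2],
  [[0,0,0],[0.004,-0.11,-0.08],0.2],
  [[0,0,0],[0.004,-0.11,0],0.2],
  [[0,0,0],[0.004,-0.11,0],0.2],
  [[0,0,0],[0.004,-0.11,0],0.2],
  [[0,0,0],[0.004,-0.11,0],0.2],
  [[0,0,0],[0.004,-0.11,0],0.2],
])

```text
clock: 51.0
eef_pos: [0.5975, -0.0702, 0.1969]
tcp_rot: [0.018, 1.0, -0.0, 0.001]
wrist_force: [0.6, -0.6, 0.4]
finger_gap: 0.0681
gripper_force: 0.0
```

Call:
play_rows([
  [[0,0,0],[0.004,-0.11,0],0.2],
  [[0,0,0],[0.004,-0.11,0],0.2],
  [[0,0,0],[0.004,-0.11,0],0.2],
  [[0,0,0],[0.004,-0.11,0],0.2],
  [[0,0,0],[0.004,-0.11,0],0.2],
  [[0,0,0],[0.004,-0.11,0],0.2],
  [[0,0,0],[0,0,0],0.2],
  [[0,0,0],[0,0,0],0.2],
])

```text
clock: 51.67
eef_pos: [0.5827, -0.2695, 0.196]
tcp_rot: [0.021, 1.0, -0.0, 0.0]
wrist_force: [-0.7, 1.7, 0.3]
finger_gap: 0.0682
gripper_force: 0.0
```

```bash
python3 go.py 0.596 -0.267 0.072 177.5
python3 - <<'E'
from m1 import *
w=snap('wrist','w15');c=w['color'].astype(int)
m=(c[:,:,0]>1.6*c[:,:,1]+20)&(c[:,:,0]>1.6*c[:,:,2]+20)&(c[:,:,0]>90)
b2=load('w2');c=b2['color'].astype(int);m2=(c[:,:,0]>1.6*c[:,:,1]+20)&(c[:,:,0]>1.6*c[:,:,2]+20)&(c[:,:,0]>90)
for im,mm in((w,m),(b2,m2)):
    for b in blobs(im,mm,150):
        r=cv2.minAreaRect(np.argwhere(b[3])[:,::-1].astype(np.float32));print(b[1],b[2],r,onz(im,r[0],.093))
E
```

```text
clock 51.67 pos [ 0.5827 -0.2695  0.196 ] rot [-0.0037  0.0033  0.0192] shift(after turn) [-0.0441  0.0103  0.4135] j [ 1.05  0.58 -0.99  1.58  0.5   1.26  1.51] gap 0.0682 F [-0.6918  1.6691  0.3239]
[319 179  18  51 806] [327.5434 202.1278] ((327.5, 204.0), (50.0, 17.0), 90.0) [ 0.5601 -0.261   0.093 ]
[319 249  16  62 891] [326.1459 280.1594] ((326.5, 279.5), (61.0, 15.0), 90.0) [ 0.6196 -0.2636  0.093 ]
[ 489   33   37  118 1674] [506.7963  91.3023] ((506.5769348144531, 91.11538696289062), (14.512595176696777, 120.80754089355469), 11.30993366241455) [ 0.597  -0.2644  0.093 ]
```

Call:
play_rows([
  [[0,0,0],[-0.011,0.0055,0.05],0.2],
  [[0,0,0],[-0.011,0.0055,0.055],0.2],
  [[0,0,0],[-0.011,0.0055,0.055],0.2],
  [[0,0,0],[-0.011,0.0055,0.055],0.2],
  [[0,0,0],[0,0,0.055],0.2],
  [[0,0,0],[0,0,0.055],0.2],
  [[0,0,0],[0,0,0.05],0.2],
  [[0,0,0],[0,0,0.035],0.2],
])

```text
clock: 52.38
eef_pos: [0.5955, -0.2596, 0.0695]
tcp_rot: [0.018, 1.0, 0.0, -0.001]
wrist_force: [-0.1, -0.5, 0.5]
finger_gap: 0.0682
gripper_force: 0.0
```

Call:
play_rows([
  [[0,0,0],[0,0,0],0.4],
  [[0,0,0],[0,0,0],0.5],
  [[0,0,0],[0,0,0],0.6],
  [[0,0,0],[0,0,0],0.65],
  [[0,0,0],[0,0,0],0.7],
  [[0,0,0],[0,0,0],0.75],
  [[0,0,0],[0,0,0],0.8],
  [[0,0,0],[0,0,0],0.9],
])

```text
clock: 53.05
eef_pos: [0.5969, -0.2615, 0.0734]
tcp_rot: [0.018, 1.0, -0.001, 0.0]
wrist_force: [-0.8, -1.9, 2.6]
finger_gap: 0.0123
gripper_force: 58.4
```

Call:
play_rows([
  [[0,0,0],[0,0,0],1],
  [[0,0,0],[0,0,0],1],
  [[0,0,0],[0,0,0],1],
  [[0,0,0],[0,0,0],1],
  [[0,0,0],[0,0,0],1],
  [[0,0,0],[0,0,0],1],
  [[0,0,0],[0,0,0],1],
  [[0,0,0],[0,0,0],1],
])

```text
clock: 53.72
eef_pos: [0.597, -0.2613, 0.0734]
tcp_rot: [0.018, 1.0, -0.001, 0.0]
wrist_force: [-1.3, -2.0, 5.9]
finger_gap: 0.0119
gripper_force: 58.7
```

```bash
python3 go.py 0.6008 -0.1535 0.072 177.5
```

```text
clock 53.72 pos [ 0.597  -0.2613  0.0734] rot [-0.0146  0.0074  0.0564] shift(after turn) [0.0029 0.3595 0.0045] j [ 0.96  0.71 -0.9   1.66  0.62  1.08  1.41] gap 0.0119 F [-1.283  -2.0001  5.9246]
```

Call:
play_rows([
  [[0,0,0],[0,0.006,0],1],
  [[0,0,0],[0,0.01,0],1],
  [[0,0,0],[0,0.014,0],1],
  [[0,0,0],[-0.001,0.014,0],1],
  [[0,0,0],[0,0.014,0],1],
  [[0,0,0],[0,0.014,0],1],
  [[0,0,0],[0,0.014,0],1],
  [[0,0,0],[0,0.014,0],1],
])

```text
clock: 54.38
eef_pos: [0.5983, -0.2316, 0.0734]
tcp_rot: [0.019, 1.0, -0.001, 0.0]
wrist_force: [-1.2, -3.2, 5.2]
finger_gap: 0.0119
gripper_force: 58.7
```

```bash
python3 go.py 0.6018 -0.1514 0.072 177.5
```

```text
clock 54.38 pos [ 0.5983 -0.2316  0.0734] rot [-0.0198  0.0063  0.054 ] shift(after turn) [-0.0001  0.2676  0.0045] j [ 0.93  0.7  -0.91  1.69  0.62  1.07  1.36] gap 0.0119 F [-1.2447 -3.241   5.173 ]
```

Call:
play_rows([
  [[0,0,0],[0,0.014,0],1],
  [[0,0,0],[0,0.014,0],1],
  [[0,0,0],[0,0.014,0],1],
  [[0,0,0],[-0.001,0.014,0],1],
  [[0,0,0],[0,0.014,0],1],
  [[0,0,0],[0,0.014,0],1],
  [[0,0,0],[0,0.014,0],1],
  [[0,0,0],[0,0.014,0],1],
])

```text
clock: 55.05
eef_pos: [0.5998, -0.198, 0.0733]
tcp_rot: [0.019, 1.0, -0.001, 0.0]
wrist_force: [-1.7, -3.6, 6.3]
finger_gap: 0.0119
gripper_force: 58.7
```

Call:
play_rows([
  [[0,0,0],[0,0.014,0],1],
  [[0,0,0],[0,0.014,0],1],
  [[0,0,0],[0,0.014,0],1],
  [[0,0,0],[-0.001,0.014,0],1],
  [[0,0,0],[0,0.012,0],1],
  [[0,0,0],[0,0.01,0],1],
  [[0,0,0],[0,0.01,0],1],
  [[0,0,0],[0,0.008,0],1],
])

```text
clock: 55.72
eef_pos: [0.6011, -0.1686, 0.0734]
tcp_rot: [0.018, 1.0, -0.001, 0.0]
wrist_force: [-1.4, -2.6, 6.2]
finger_gap: 0.012
gripper_force: 58.8
```

```bash
python3 go.py 0.6018 -0.1514 0.072 177.5
```

```text
clock 55.72 pos [ 0.6011 -0.1686  0.0734] rot [-0.0141  0.0038  0.0589] shift(after turn) [0.0001 0.0574 0.0046] j [ 0.86  0.68 -0.92  1.73  0.61  1.05  1.26] gap 0.012 F [-1.3877 -2.5686  6.2373]
```

Call:
play_rows([
  [[0,0,0],[0,0.006,0],1],
  [[0,0,0],[0,0.006,0],1],
  [[0,0,0],[0,0.006,0],1],
  [[0,0,0],[0,0.006,0],1],
  [[0,0,0],[0,0.006,0],1],
  [[0,0,0],[0,0.005,0],1],
  [[0,0,0],[0,0.004,0],1],
  [[0,0,0],[0,0.003,0],1],
])

```text
clock: 56.38
eef_pos: [0.6015, -0.159, 0.0734]
tcp_rot: [0.019, 1.0, -0.003, 0.0]
wrist_force: [-1.8, -8.7, 6.5]
finger_gap: 0.0122
gripper_force: 58.9
```

Call:
play_rows([
  [[0,0,0],[0,0.002,0],1],
  [[0,0,0],[0,0.002,0],1],
  [[0,0,0],[0,0.002,0],1],
  [[0,0,0],[0,0.002,0],1],
  [[0,0,0],[0,0.002,0],1],
  [[0,0,0],[0,0.002,0],1],
  [[0,0,0],[0,0.002,0],1],
  [[0,0,0],[0,0,0],1],
])

```text
clock: 57.05
eef_pos: [0.6015, -0.159, 0.0733]
tcp_rot: [0.02, 1.0, -0.005, -0.0]
wrist_force: [-0.9, -12.5, 6.7]
finger_gap: 0.0117
gripper_force: 58.9
```

```bash
python3 go.py 0.6018 -0.1514 0.072 177.5
```

```text
clock 57.05 pos [ 0.6015 -0.159   0.0733] rot [-0.0901  0.002   0.0257] shift(after turn) [0.     0.0254 0.0045] j [ 0.84  0.67 -0.92  1.74  0.62  1.05  1.23] gap 0.0117 F [ -0.8722 -12.5233   6.7159]
```

The force rose to 12.5 N after about 102 mm of travel. I check whether the plate is really at the yellow stop.

Run:
```python
from h import *
np.set_printoptions(precision=4,suppress=True)
w=load('w8')
print('plate end',onz(w,(400,185),.048),onz(w,(513,186),.048),'stop inner',[onz(w,(460,78),z)[1] for z in(.03,.048,.06,.07)])
a=snap('scene','s16');t=snap('top','t16')
A=cv2.resize(a['color'][270:390,250:370],None,fx=4.5,fy=4.5,interpolation=cv2.INTER_CUBIC)[:,:400]
A=cv2.resize(a['color'][280:380,270:370],(400,400),interpolation=cv2.INTER_CUBIC);B=cv2.resize(t['color'][150:250,205:305],(400,400),interpolation=cv2.INTER_CUBIC)
cv2.imwrite('pics/c16.png',np.hstack([A,B])[:,:,::-1])
```

```text
plate end [0.5499 0.1671 0.048 ] [0.6715 0.1618 0.048 ] stop inner [np.float64(0.2728823286556358), np.float64(0.270822541264611), np.float64(0.26944934967059453), np.float64(0.26830502334224743)]
```

View pics/c16.png

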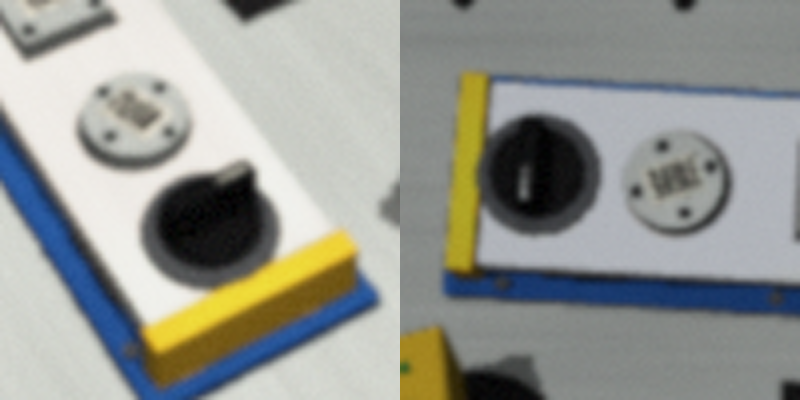

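c16 shows the shuttle plate flush against the yellow stop in both views, with both blanks seated and the knob bar across the plate. So it's home. I release and go to the knob.

Call:
play_rows([
  [[0,0,0],[0,0,0],0.5],
  [[0,0,0],[0,0,0],0.3],
  [[0,0,0],[0,0,0],0.2],
  [[0,0,0],[0,0,0],0.2],
  [[0,0,0],[0,0,0],0.2],
  [[0,0,0],[0,0,-0.05],0.2],
  [[0,0,0],[0,0,-0.1],0.2],
  [[0,0,0],[0,0,-0.1],0.2],
])

```text
clock: 57.82
eef_pos: [0.6006, -0.1504, 0.1482]
tcp_rot: [0.017, 1.0, 0.001, -0.001]
wrist_force: [1.9, -0.2, 0.7]
finger_gap: 0.0685
gripper_force: 0.0
```

Call:
play_rows([
  [[0,0,0],[0,0,-0.1],0.3],
  [[0,0,0],[0,0,-0.05],0.4],
  [[0,0,0],[0,0.108,0],0.5],
  [[0,0,0],[0,0.108,0],0.5],
  [[0,0,0],[0,0.108,0],0.5],
  [[0,0,0],[0,0.108,0],0.5],
  [[0,0,0],[0,0.108,0],0.5],
  [[0,0,0],[0,0.108,0],0.5],
])

```text
clock: 58.48
eef_pos: [0.608, 0.0448, 0.1928]
tcp_rot: [0.018, 1.0, -0.0, -0.0]
wrist_force: [1.2, -0.1, 1.0]
finger_gap: 0.0424
gripper_force: 0.0
```

Call:
play_rows([
  [[0,0,0],[0,0.108,0],0.5],
  [[0,0,0],[0,0.108,0],0.5],
  [[0,0,0],[0,0.108,0],0.5],
  [[0,0,0],[0,0.108,0],0.5],
  [[0,0,0],[0,0.108,0],0.5],
  [[0,0,0],[0,0.02,0],0.5],
  [[0,0,0],[0,0,0],0.5],
  [[0,0,0],[0,0,0],0.5],
])

```text
clock: 59.15
eef_pos: [0.6143, 0.2107, 0.1924]
tcp_rot: [0.018, 1.0, -0.001, -0.0]
wrist_force: [-0.6, -0.3, 0.0]
finger_gap: 0.0429
gripper_force: 0.0
```

```bash
python3 go.py 0.6163 0.2325 0.073 177.8
python3 - <<'E'
from m1 import *
w=snap('wrist','w17');W=w['color'].astype(int);c=proj(w,[.616,.2325,.092]);print('c',c)
g=W.max(2); x,y=int(c[0]),int(c[1])
m=np.zeros(g.shape,bool);m[max(0,y-60):y+60,max(0,x-45):x+45]=1
for b in blobs(w,m&(W.min(2)>120)&(W.max(2)-W.min(2)<40),10):
    print('white',b[1],b[2],onz(w,b[2],.092))
E
```

```text
clock 59.15 pos [0.6143 0.2107 0.1924] rot [-0.0095 -0.0019  0.027 ] shift(after turn) [-0.0039  0.0727  0.398 ] j [ 0.28  0.6  -1.    1.56  0.53  1.27  0.73] gap 0.0429 F [-0.5856 -0.2891  0.0483]
c [346.7221 236.5899]
white [301 176  37  36 439] [310.8679 185.2642] [0.5772 0.2076 0.092 ]
white [352 176  39  23 346] [379.3266 182.7572] [0.5771 0.2557 0.092 ]
white [350 202   5  28 109] [351.578  214.9908] [0.5998 0.2362 0.092 ]
white [304 207   5   5  14] [305.6429 208.9286] [0.5941 0.2032 0.092 ]
white [ 301  235   90   61 2990] [339.108  274.8161] [0.6464 0.2264 0.092 ]
```

Call:
play_rows([
  [[0,0,0],[0,0.027,0.02],0.5],
  [[0,0,0],[0,0.027,0.05],0.5],
  [[0,0,0],[0,0.027,0.055],0.5],
  [[0,0,0],[0,0,0.055],0.5],
  [[0,0,0],[0,0,0.055],0.5],
  [[0,0,0],[0,0,0.055],0.5],
  [[0,0,0],[0,0,0.055],0.5],
  [[0,0,0],[0,0,0.03],0.5],
])

```text
clock: 59.87
eef_pos: [0.6139, 0.2344, 0.0763]
tcp_rot: [0.018, 1.0, -0.001, -0.002]
wrist_force: [-0.7, -0.4, -0.9]
finger_gap: 0.0428
gripper_force: 0.0
```

Call:
play_rows([
  [[0,0,0],[0,0,0.02],0.5],
  [[0,0,0],[0,0,0],0.5],
  [[0,0,0],[0,0,0],0.6],
  [[0,0,0],[0,0,0],0.65],
  [[0,0,0],[0,0,0],0.7],
  [[0,0,0],[0,0,0],0.8],
  [[0,0,0],[0,0,0],0.9],
  [[0,0,0],[0,0,0],1],
])

```text
clock: 60.53
eef_pos: [0.6158, 0.2357, 0.0751]
tcp_rot: [0.018, 1.0, 0.0, 0.001]
wrist_force: [0.1, 0.2, 3.5]
finger_gap: 0.0124
gripper_force: 61.7
```

Call:
play_rows([
  [[0,0,0],[0,0,0],1],
  [[0,0,0],[0,0,0],1],
  [[0,0,0],[0,0,0],1],
  [[0,0,0],[0,0,0],1],
  [[0,0,0],[0,0,0],1],
  [[0,0,0],[0,0,0],1],
  [[0,0,0],[0,0,0],1],
  [[0,0,0],[0,0,0],1],
])

```text
clock: 61.2
eef_pos: [0.6158, 0.2357, 0.075]
tcp_rot: [0.018, 1.0, 0.0, 0.001]
wrist_force: [-1.2, -0.0, 5.5]
finger_gap: 0.0124
gripper_force: 61.9
```

```bash
python3 go.py 0.6155 0.235 0.073 91.5; python3 -c "
from h import *
print(get_state()['wrist_torque'],get_state()['gripper_force'])"
```

```text
clock 61.2 pos [0.6158 0.2357 0.075 ] rot [ 0.0118  0.0051 12.5693] shift(after turn) [-0.0025 -0.0012  0.0068] j [ 0.19  0.73 -0.92  1.64  0.64  1.1   0.62] gap 0.0124 F [-1.1997 -0.0141  5.5027]
[-0.0837156   0.14159433 -0.23054459] 61.922117471694946
```

Next I tighten clockwise, which is positive about tool z, nominally 12.5 units.

Call:
play_rows([
  [[0,0,0.5],[0,0,0],1],
  [[0,0,0.65],[0,0,0],1],
  [[0,0,0.65],[0,0,0],1],
  [[0,0,0.65],[0,0,0],1],
  [[0,0,0.65],[0,0,0],1],
  [[0,0,0.65],[0,0,0],1],
  [[0,0,0.65],[0,0,0],1],
  [[0,0,0.6],[0,0,0],1],
])

```text
clock: 61.87
eef_pos: [0.6158, 0.2357, 0.075]
tcp_rot: [0.314, 0.949, 0.0, 0.001]
wrist_force: [-0.6, 0.2, 5.3]
finger_gap: 0.0124
gripper_force: 62.0
```

Call:
play_rows([
  [[0,0,0.6],[0,0,0],1],
  [[0,0,0.65],[0,0,0],1],
  [[0,0,0.65],[0,0,0],1],
  [[0,0,0.65],[0,0,0],1],
  [[0,0,0.65],[0,0,0],1],
  [[0,0,0.65],[0,0,0],1],
  [[0,0,0.65],[0,0,0],1],
  [[0,0,0.5],[0,0,0],1],
])

```text
clock: 62.53
eef_pos: [0.6158, 0.2358, 0.075]
tcp_rot: [0.58, 0.814, 0.001, 0.001]
wrist_force: [-0.4, 0.1, 5.2]
finger_gap: 0.0125
gripper_force: 62.0
```

```bash
python3 go.py 0.6155 0.235 0.073 91.5; python3 -c "
from h import *
print(get_state()['wrist_torque'],get_state()['gripper_force'])"
```

```text
clock 62.53 pos [0.6158 0.2358 0.075 ] rot [0.0134 0.0016 2.5534] shift(after turn) [-0.0025 -0.0011  0.0068] j [ 0.03  0.64 -0.66  1.65  0.45  1.01 -0.44] gap 0.0125 F [-0.4062  0.0632  5.1528]
[-0.15106105  0.19843197  0.17070754] 61.96593761444092
```

Call:
play_rows([
  [[0,0,0.3],[0,0,0],1],
  [[0,0,0.3],[0,0,0],1],
  [[0,0,0.3],[0,0,0],1],
  [[0,0,0.3],[0,0,0],1],
  [[0,0,0.3],[0,0,0],1],
  [[0,0,0.3],[0,0,0],1],
  [[0,0,0.2],[0,0,0],1],
  [[0,0,0],[0,0,0],1],
])

```text
clock: 63.2
eef_pos: [0.6158, 0.2357, 0.0751]
tcp_rot: [0.673, 0.74, 0.001, 0.001]
wrist_force: [-0.2, 0.3, 6.0]
finger_gap: 0.0128
gripper_force: 62.0
```

```bash
python3 go.py 0.6155 0.235 0.073 91.5; python3 -c "
from h import *
print(get_state()['wrist_torque'],get_state()['gripper_force'])"
```

```text
clock 63.2 pos [0.6158 0.2357 0.0751] rot [0.0133 0.0004 0.5736] shift(after turn) [-0.0024 -0.0011  0.0069] j [-0.    0.62 -0.61  1.65  0.41  1.   -0.65] gap 0.0128 F [-0.1985  0.3127  6.0419]
[-0.08246345  0.22500697  0.07571096] 61.99424386024475
```

Call:
play_rows([
  [[0,0,0.15],[0,0,0],1],
  [[0,0,0.15],[0,0,0],1],
  [[0,0,0.15],[0,0,0],1],
  [[0,0,0.15],[0,0,0],1],
  [[0,0,0.1],[0,0,0],1],
  [[0,0,0.1],[0,0,0],1],
  [[0,0,0],[0,0,0],1],
  [[0,0,0],[0,0,0],1],
])

```text
clock: 63.87
eef_pos: [0.6158, 0.2358, 0.0751]
tcp_rot: [0.706, 0.708, 0.001, 0.001]
wrist_force: [-0.3, -1.2, 6.3]
finger_gap: 0.0125
gripper_force: 62.3
```

```bash
python3 go.py 0.6155 0.235 0.073 91.5; python3 -c "
from h import *
print(get_state()['wrist_torque'],get_state()['gripper_force'])"
```

```text
clock 63.87 pos [0.6158 0.2358 0.0751] rot [ 0.0161  0.0032 -0.2002] shift(after turn) [-0.0025 -0.0012  0.0069] j [-0.02  0.62 -0.59  1.65  0.4   0.99 -0.73] gap 0.0125 F [-0.3453 -1.1767  6.3282]
[-0.13242938  0.18433516  0.56266503] 62.31219291687012
```

The torque rose to 0.56 N m at the stop, so the knob is tight. I release, retreat and do the final numeric checks.

Call:
play_rows([
  [[0,0,-0.15],[0,0,0],1],
  [[0,0,0],[0,0,0],0.5],
  [[0,0,0],[0,0,0],0.2],
  [[0,0,0],[0,0,0],0.2],
  [[0,0,0],[0,0,0],0.2],
  [[0,0,0],[0,0,-0.05],0.2],
  [[0,0,0],[0,0,-0.1],0.2],
  [[0,0,0],[0,0,-0.1],0.2],
])

```text
clock: 64.53
eef_pos: [0.6145, 0.2349, 0.1494]
tcp_rot: [0.701, 0.713, -0.001, -0.001]
wrist_force: [-0.3, -0.1, 1.0]
finger_gap: 0.0686
gripper_force: 0.0
```

Call:
play_rows([
  [[0,0,0],[0,0,-0.1],0.2],
  [[0,0,0],[0,0,-0.1],0.2],
  [[0,0,0],[-0.1,0,-0.05],0.2],
  [[0,0,0],[-0.1,0,0],0.2],
  [[0,0,0],[-0.1,0,0],0.2],
  [[0,0,0],[-0.05,0,0],0.2],
  [[0,0,0],[0,0,0],0.2],
  [[0,0,0],[0,0,0],0.2],
])

```text
clock: 65.2
eef_pos: [0.6174, 0.1294, 0.2249]
tcp_rot: [0.702, 0.712, 0.0, 0.0]
wrist_force: [-0.9, 0.6, 0.7]
finger_gap: 0.0681
gripper_force: 0.0
```

```bash
python3 go.py 0.6155 0.235 0.073 91.5
python3 - <<'E'
from m1 import *
w=snap('wrist','w18');s=snap('scene','s18');t=snap('top','t18')
W=w['color'].astype(int)
c=proj(w,[.6155,.2355,.092]);x,y=int(c[0]),int(c[1]);m=np.zeros(W.shape[:2],bool);m[max(0,y-50):y+50,x-22:x+22]=1
for b in blobs(w,m&(W.min(2)>120)&(W.max(2)-W.min(2)<40),20):
    l=cv2.fitLine(np.argwhere(b[3])[:,::-1].astype(np.float32),cv2.DIST_L2,0,.01,.01).ravel()
    P=onz(w,l[2:]-8*l[:2],.092)-onz(w,l[2:]+8*l[:2],.092);print('white',b[1],onz(w,b[2],.092),'yaw',np.degrees(np.arctan2(P[1],P[0])))
for f in('scene0','s18'):
    I=load(f);h=cv2.cvtColor(I['color'],cv2.COLOR_RGB2HSV);c=I['color'].astype(int)
    ye=(h[:,:,0]>18)&(h[:,:,0]<34)&(h[:,:,1]>120)&(h[:,:,2]>60);re=(c[:,:,0]>1.6*c[:,:,1]+20)&(c[:,:,0]>90)&(c[:,:,0]>1.6*c[:,:,2]+20)
    print(f,[(b[1][4],b[2].round(1)) for b in blobs(I,ye,500)],[(b[1][4],b[2].round(1)) for b in blobs(I,re,80)])
a=load('scene0')['color'][150:200,185:240].astype(int)-s['color'][150:200,185:240];print('tee diff',np.abs(a).mean())
# seated blanks: dark shadows / handle travel
for I,n in((t,'top'),(s,'scene')):
    c=I['color'].astype(int);re=(c[:,:,0]>1.6*c[:,:,1]+20)&(c[:,:,0]>90)&(c[:,:,0]>1.6*c[:,:,2]+20)
    print(n,[(b[1][4],b[2].round(1),onz(I,b[2],.09)) for b in blobs(I,re,60)])
E
```

```text
clock 65.2 pos [0.6174 0.1294 0.2249] rot [ 0.0082 -0.0004 -0.0972] shift(after turn) [0.3522 0.0029 0.5064] j [ 0.19  0.42 -0.63  1.58  0.26  1.22 -0.47] gap 0.0681 F [-0.9211  0.6023  0.6574]
white [314  45   5  34 140] [0.6158 0.2506 0.092 ] yaw 93.21130387892589
scene0 [(np.int32(753), array([294.2,  69.2])), (np.int32(1075), array([201.8,  92.1])), (np.int32(1141), array([396.7, 290.3])), (np.int32(827), array([331.8, 356.4])), (np.int32(1926), array([239.5, 426.4]))] [(np.int32(125), array([232.2, 203.4])), (np.int32(1647), array([222. , 433.6])), (np.int32(91), array([433.4, 416.9]))]
s18 [(np.int32(1069), array([201.8,  92.1])), (np.int32(1155), array([396.5, 290.7])), (np.int32(821), array([331.7, 356.5])), (np.int32(1923), array([239.5, 426.4]))] [(np.int32(128), array([248.2, 224.5])), (np.int32(1650), array([222. , 433.6])), (np.int32(99), array([433., 417.]))]
tee diff 6.805575757575758
top [(np.int32(491), array([186.1,  93.4]), array([0.8624, 0.3708, 0.09  ])), (np.int32(151), array([395.3, 198.5]), array([ 0.5975, -0.1603,  0.09  ]))]
scene [(np.int32(128), array([248.2, 224.5]), array([ 0.5986, -0.1591,  0.09  ])), (np.int32(1650), array([222. , 433.6]), array([0.9022, 0.342 , 0.09  ])), (np.int32(99), array([433., 417.]), array([0.5569, 0.5298, 0.09  ]))]
```

Run:
```python
from m1 import *
for a,b,r in (('top0','t18',(190,245,490,545)),('scene0','s18',(150,200,190,240)),('top0','t18',(180,230,80,150))):
    A,B=[cv2.cvtColor(load(f)['color'],cv2.COLOR_RGB2GRAY) for f in(a,b)]
    T=A[r[0]:r[1],r[2]:r[3]];R=cv2.matchTemplate(B[r[0]-8:r[1]+8,r[2]-8:r[3]+8],T,cv2.TM_CCOEFF_NORMED);print(a,cv2.minMaxLoc(R))
print(close_job())
```

```text
top0 (0.25794488191604614, 0.998318612575531, (0, 0), (8, 8))
scene0 (0.17301413416862488, 0.9991976022720337, (16, 16), (8, 8))
top0 (0.38040998578071594, 0.9991607666015625, (16, 16), (8, 8))
the job is handed in; nothing more can be done
None
```

The job is handed in, with no verdict returned: the square and round blanks (no oblong on the bench) are seated, and the scanner beam was held on each label for over 2 s, square then round, though the robot gives no read signal. The shuttle is home against the stop with the knob tight, the scanner is upright in its stand, and the tee and can have not moved.

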